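# Clamp a lens in the inspection-loupe barrel

### The job

Put the loupe together on the light table: drop the large lens flat into the barrel, then the large spacer ring on top of it. Set the hexagonal retaining ring in the barrel's mouth with its two pins down in the two notches and let go; then take hold of it afresh and screw it clockwise (seen from above) until it comes up against its stop and clamps the stack, and let go.

Things in the scene. Friction and masses are not known exactly. Their poses are not given: they have to be found in the camera images.
- barrel: Upright dark steel barrel with a bright lip, 86 mm outside diameter, on a grey round foot (110 mm diameter, 10 mm high) fixed to the table. Origin: centre of the foot's underside, z up. Flat rim 68 mm up. Bore 60 mm, open at the top. Fingers do not fit in beside a part: let it drop from the rim. At the bottom a springy seat (yields from 3 N, 1.5 N per mm, 6 mm at most), its top 25 mm up.
- notch (a point): Middle of one of two opposite notches in the barrel's rim, at rim height, 33 mm from the axis, 110 degrees anticlockwise (from above) of the barrel's x axis; the other lies 180 degrees on. Each is 40 degrees wide and reaches 36 mm from the axis. Pins go down in them; anticlockwise they are blocked at the notch's side.
- home (a point): Where a pin ends when screwed home: on the barrel's x axis, 33 mm out, 56.5 mm up, inside the wall, 110 degrees clockwise of the notch (the other pin 180 degrees on). A hidden groove leads there from the notch. Its sloping roof meets the pin about 55 degrees on, then draws the ring down 2.5 mm evenly against the spring. A solid stop lies 4 degrees beyond home. Friction holds it when let go.
- lens: Large lens: glass in a black rim, 56 mm diameter, 12 mm thick, lying flat on the table. Origin: centre of the underside; z is its axis. 50 to 90 g. Seated, its underside is 25 mm above the barrel's origin. (The small solid black disc, 38 mm, is not wanted.)
- spacer: Large spacer: plain dark steel ring, 56 mm outside and 42 mm inside diameter, 12 mm high, lying flat on the table. Origin: centre of the underside; z is its axis. 35 to 60 g. On the lens its underside is 37 mm above the barrel's origin. (The small steel washer, 42 mm outside, is not wanted.)
- ring: Steel retaining ring, 48 mm high, 36 mm hole, 105 to 185 g. Origin: centre of the underside, z up. Lower 20 mm round, 57 mm diameter; above it a hexagon 48 mm across flats, to grip; flats face 30, 90, 150 degrees from x and opposite. Two 6 mm pins 10 mm up stick out along +x and -x to 35 mm from the axis. Underside above the barrel's origin: set in the notches 49 mm, home 46.5 mm.

How it is judged (in metres and radians):
On the way, in this order (a step that is already met when the one before it is completed fails the run):
1. the lens lies flat on the barrel's seat, released, with no spacer in yet (horizontal distance between lens and barrel below 0.007 m and z of lens in the frame of barrel between 0.021 and 0.028 m and angle between lens's own z axis and vertical below 0.1 rad and contact force between the fingers and lens below 0.05 N and horizontal distance between spacer and barrel above 0.06 m), for 0.2 s.
2. the spacer lies flat on the lens in the barrel, released (horizontal distance between each of lens, spacer and barrel below 0.007 m and z of lens in the frame of barrel between 0.021 and 0.028 m and angle between each of lens, spacer's own z axis and vertical below 0.1 rad and z of spacer in the frame of barrel between 0.033 and 0.04 m and contact force between the fingers and spacer below 0.05 N), for 0.2 s.
3. the retaining ring stands in the mouth with its pins in the notches, released (horizontal distance between ring and barrel below 0.007 m and z of ring in the frame of barrel between 0.0455 and 0.0515 m and angle between ring's own z axis and vertical below 0.12 rad and contact force between the fingers and ring below 0.05 N and angle between the x axis of ring and the x axis of barrel, either way round above 0.8 rad), for 0.2 s.
At the end, for the whole second after the job is handed in: Lens flat on the seat and spacer flat on it, both within 7 mm of the barrel's axis; the ring above them, upright within 0.08 rad, its pins within 0.3 rad of the barrel's x axis and its underside 44.5 to 48.2 mm above the barrel's origin; released and at rest (horizontal distance between each of lens, spacer, ring and barrel below 0.007 m and z of lens in the frame of barrel between 0.019 and 0.028 m and angle between each of lens, spacer's own z axis and vertical below 0.1 rad and z of spacer in the frame of barrel between 0.031 and 0.04 m and z of ring in the frame of barrel between 0.0445 and 0.0482 m and angle between ring's own z axis and vertical below 0.08 rad and angle between the x axis of ring and the x axis of barrel, either way round below 0.3 rad and contact force between the fingers and ring below 0.05 N and linear speed of ring below 0.01 m/s and angular speed of ring below 0.1 rad/s); the robot touches nothing.
It also fails if it takes over 72 s, if anything falls off the work surface, if the arm or the gripper's body presses on something with over 40 N, if the wrist force passes 120 N, or if a joint passes its speed limit or range.

### The arm

A 6-joint arm with a two-finger parallel gripper is mounted at the origin on the work surface. World frame = base frame: x ahead of the robot, y to its left, z up, the work surface at z = 0. Lengths are in m, angles in degrees, forces in N, time in s.
With the tool pointing down it reaches from about 0.375 to 0.9 m from the base axis. Payload 3.1 kg.
Tool frame: the origin (TCP) lies at the very end of the fingers, on their centre line; the grasp point (between the pads) lies 19 mm behind it; z points along the fingers, y is the line along which they close (so a half turn about z gives the same grasp; the last joint's range is limited). The gripper opens to 87 mm and grips with 3 to 60 N. Pads are 19 mm wide; open, the fingers measure 117 mm over their backs; the gripper's body (75 mm by 190 mm) begins 51 mm behind the grasp point.
Start: joints at [58.127, 30.224, 82.088, -0, 67.689, -10.227], TCP at [0.231, 0.581, 0.223] pointing down, gripper open.
Joint ranges: [-176.69, 176.69], [-43.24, 126.21], [12.49, 139.97], [-82, 262], [0, 151.66], [-163.58, 163.58]. Speed limits (degrees/s): [159.86, 159.86, 180, 180, 180, 180].

### API

Orientations are given as a 3x3 rotation matrix whose columns are the frame's x, y, z axes.
In Python, from rig import bot gives the robot as it stands.
- The arm moves only by the tool move_arm, never from a script. Its argument "increments" is a list of rows, each an object with "xyz": the shift along the tool's x, y, z in mm, a list of three; "roll": the turn about the tool's z in rad; "grip": the opening in per cent of the stroke, from 0 (shut) to 100 (fully open). A call has 1 to 5 rows; each row shifts and turns the commanded pose from where the row before left it, along the tool's axes as they then stand; what a row does not reach is not made up. A row lasts 1/12 s, in which the tool goes at most 41.7 mm and 7.16 degrees, less where a joint would pass 70% of its speed; a pose out of reach is approached as far as the arm can. A call is refused whole if a number of a shift passes 41.7 or a number of a turn 0.125, either way. A call with a gripper value outside its range is refused whole. The fingers move at their own pace and stop on an object; the grip force is fixed at half the most. Time passes only in rows, so rows that do not move let the fingers close. It gives the time, the measured TCP pose, the force, the opening and the grip force at its end, in the units of the state.
- bot.read_state(): the state, without advancing time (a new reading comes with each control period).
- bot.capture(name): name is "scene" or "top" or "wrist"; returns (picture, depth): 384x512x3 uint8, red, green, blue; 384x512 float32, m along the optical axis (not along the pixel's ray), 0 where there is no reading.
- bot.camera_model(name): a dict with "intrinsics" (3x3 intrinsics, pixels), "rvec" (rotation vector, rad) and "tvec" (3), from world to camera coordinates, as OpenCV has them; the wrist camera has in their place "tool_from_camera" (4x4, takes a point from camera to tool coordinates, whose origin is the TCP and whose axes are the flange's). Camera axes: x right, y down, z forward; pixel columns grow to the right and rows downward; lengths in m; the calibration is good to about 2 mm. A picture is of the moment at which its call begins: read the wrist's pose just before it. camera_model takes no time and is no camera call.
- bot.hand_in(): hands the job in; it is judged then, once.
Trained networks look in the newest picture that a camera, given by its name, has taken for a name from the list of things; names that differ only in an ending like _2 or _b are one class to them, and where a whole thing is asked for, a point or a joint stands for the part that bears it (a point fixed in the world has none). Each returns a list of dicts, best first, with "conf" (0 to 1); they miss things now and then, are a little off and sometimes report something else, mostly with a low value. They report only what shows in the picture. A call takes as long as a camera call.
- bot.spot_in(label, camera): "at" ([x, y, z] in m, in the coordinates of the camera as it stood for that picture, good to about 4 mm: the middle of the surface that is visible of it).
- bot.trace(label, camera): "mask" (384x512 bool, what is visible of it).
The state is a dict: "time_s": time; "joint_positions": joint angles; "qvel": joint speeds; "tau": joint torques, N m; "position": TCP position; "tcp_rot": TCP orientation; "force": force on the tool from outside, world axes, zero at the start; "moment": the same for the moment, N m; "opening": opening from 0.0 (shut) to 1.0 (fully open); "grasp_force": force on a finger pad.
Only numpy, scipy, OpenCV 4.12 (cv2) and the standard library are available. Lean on these libraries where they do the work, as an engineer would, in place of code of your own. Each camera call takes 0.05 s, during which the arm holds its last target. There are 200 camera calls.

## Working session

There is one attempt and no reset: what is moved stays moved. The work goes in short steps, Python scripts to look and compute and a tool call to move; the robot and the scene stay as the last step left them, time stands still between calls to the robot, and variables do not carry over. Pictures are saved under pics/ and viewed, at most 10 in all, crops included, and the job is handed in when it is done.

Besides the shell and the picture viewer there is one more tool, called after "Call:" as name(argument=value, ...), one argument or row to a line, values as JSON. move_arm: Moves the arm, as the interface text tells. Its arguments: {"type":"object","properties":{"increments":{"type":"array"}},"required":["increments"]}

```bash
mkdir -p pics; ls; cat > h.py <<'E'
import numpy as np, cv2
from rig import bot
def cam(name):
    m=bot.camera_model(name); K=np.array(m["intrinsics"])
    if "rvec" in m:
        R=cv2.Rodrigues(np.array(m["rvec"],float))[0]; t=np.array(m["tvec"]).ravel()
        return K,R.T,-R.T@t
    s=bot.read_state(); T=np.array(m["tool_from_camera"]); R=np.array(s["tcp_rot"])
    return K,R@T[:3,:3],R@T[:3,3]+np.array(s["position"])
def cloud(d,c,mask=None):
    K,R,o=c; m=d>0
    if mask is not None: m&=mask
    v,u=np.nonzero(m); z=d[v,u]
    P=np.stack([(u-K[0,2])/K[0,0]*z,(v-K[1,2])/K[1,1]*z,z],1)
    return P@R.T+o
def save(n,p): cv2.imwrite("pics/"+n+".png",p[:,:,::-1])
E
python3 - <<'E'
from h import *
s=bot.read_state(); print({k:np.round(v,3).tolist() for k,v in s.items()})
for n in("top","scene"):
    c=cam(n); p,d=bot.capture(n); save(n,p)
    print(n,c[2].round(3))
    for l in("barrel","lens","spacer","ring","notch"):
        a=[(np.round(c[1]@np.array(r["at"])+c[2],3).tolist(),round(r["conf"],2)) for r in bot.spot_in(l,n)[:3]]
        b=[]
        for r in bot.trace(l,n)[:2]:
            P=cloud(d,c,r["mask"]); b.append((len(P),np.median(P,0).round(3).tolist(),P.min(0).round(3).tolist(),P.max(0).round(3).tolist(),round(r["conf"],2)))
        print(l,a,b)
pt,ps=cv2.imread("pics/top.png"),cv2.imread("pics/scene.png")
E
```

```text
pics
{'time_s': 0.0, 'joint_positions': [58.127, 30.279, 82.156, -0.0, 67.689, -10.227], 'qvel': [-0.01, 0.079, 0.097, -0.028, -0.028, 0.029], 'tau': [-0.001, -44.004, -17.659, 0.063, 0.058, -0.0], 'position': [0.23, 0.58, 0.222], 'tcp_rot': [[-0.929, 0.369, -0.001], [0.369, 0.929, -0.002], [0.0, -0.002, -1.0]], 'force': [0.101, 0.04, 0.089], 'moment': [0.012, -0.036, -0.001], 'grasp_force': 0.0, 'opening': 1.001}
top [ 0.362 -0.005  0.944]
barrel [([0.544, -0.015, 0.023], 0.88)] [(1985, [0.542, -0.017, 0.026], [0.492, -0.07, 0.001], [0.586, 0.035, 0.072], 0.8), (246, [0.636, 0.184, 0.012], [0.607, 0.159, -0.002], [0.662, 0.212, 0.016], 0.61)]
lens [([0.435, -0.2, 0.009], 0.63)] [(587, [0.434, -0.199, 0.011], [0.407, -0.227, -0.002], [0.459, -0.172, 0.017], 0.72)]
spacer [([0.633, 0.185, 0.01], 0.86)] [(305, [0.637, 0.185, 0.011], [0.607, 0.159, -0.002], [0.662, 0.219, 0.016], 0.5)]
ring [([0.462, 0.242, 0.036], 0.58)] [(490, [0.463, 0.247, 0.037], [0.435, 0.219, -0.002], [0.491, 0.286, 0.053], 0.63)]
notch [([0.542, -0.02, 0.024], 0.92)] [(2039, [0.542, -0.018, 0.026], [0.49, -0.072
[... 155 characters left out ...]
0.006], [0.602, 0.037, 0.071], 0.95), (395, [0.437, -0.201, 0.009], [0.395, -0.228, -0.004], [0.464, -0.173, 0.013], 0.58)]
lens [([0.436, -0.2, 0.012], 0.93)] [(406, [0.439, -0.201, 0.009], [0.402, -0.231, -0.003], [0.466, -0.173, 0.013], 0.57)]
spacer [([0.639, 0.184, 0.008], 0.65)] [(271, [0.636, 0.187, 0.01], [0.606, 0.158, -0.003], [0.665, 0.213, 0.013], 0.74), (1802, [0.56, -0.019, 0.036], [0.462, -0.073, -0.002], [0.602, 0.034, 0.071], 0.73)]
ring [([0.472, 0.248, 0.031], 0.79)] [(548, [0.472, 0.245, 0.028], [0.435, 0.218, -0.005], [0.492, 0.273, 0.049], 0.75)]
notch [([0.563, -0.015, 0.037], 0.66)] [(1845, [0.559, -0.019, 0.035], [0.461, -0.076, -0.004], [0.601, 0.036, 0.071], 0.95)]
```

View pics/top.png

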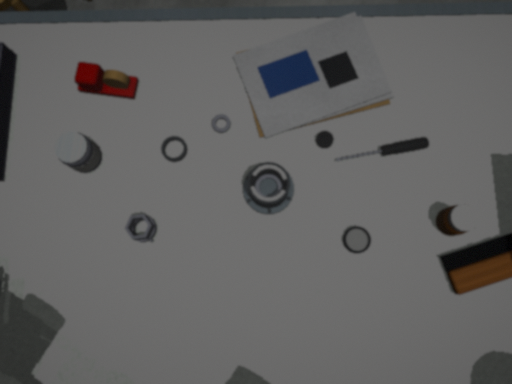

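```bash
python3 - <<'E'
from h import *
print(np.round(bot.camera_model("wrist")["tool_from_camera"],3))
print(bot.camera_model("wrist")["intrinsics"])
c=cam("top");p,d=bot.capture("top");P=cloud(d,c)
def fit(Q,r=None):
    # robust circle fit of centre by outer hull
    from scipy.optimize import least_squares
    h=cv2.convexHull(Q[:,:2].astype(np.float32))
    return cv2.minEnclosingCircle(h)
for n,ctr,r,z0,z1 in(("barrel",(.542,-.018),.06,.06,.08),("lens",(.435,-.2),.04,.006,.02),("spacer",(.636,.185),.04,.006,.02),("ring",(.462,.245),.045,.042,.06)):
    m=(np.hypot(P[:,0]-ctr[0],P[:,1]-ctr[1])<r)&(P[:,2]>z0)&(P[:,2]<z1);Q=P[m]
    print(n,len(Q),Q.mean(0).round(4),((Q.min(0)+Q.max(0))/2).round(4),(Q.max(0)-Q.min(0)).round(4),fit(Q))
E
```

```text
[[ 0.001 -0.962 -0.272  0.074]
 [ 1.     0.001 -0.     0.001]
 [ 0.    -0.272  0.962 -0.163]
 [ 0.     0.     0.     1.   ]]
[[271.46561727   0.         254.65858765]
 [  0.         271.46561727 190.8903777 ]
 [  0.           0.           1.        ]]
barrel 692 [ 0.5447 -0.0177  0.0676] [ 0.5454 -0.0179  0.0662] [0.0859 0.0846 0.0117] ((0.5453391075134277, -0.0176572035998106), 0.043334104120731354)
lens 580 [ 0.4345 -0.1998  0.011 ] [ 0.4343 -0.2004  0.0111] [0.0539 0.056  0.01  ] ((0.4344366192817688, -0.20023943483829498), 0.0282942783087492)
spacer 256 [0.6358 0.1867 0.0116] [0.6363 0.1864 0.0109] [0.0562 0.0555 0.0098] ((0.6370248794555664, 0.1866922229528427), 0.02905668318271637)
ring 246 [0.4619 0.2477 0.0476] [0.4625 0.248  0.0476] [0.051  0.0538 0.011 ] ((0.46261391043663025, 0.2478206604719162), 0.027408383786678314)
```

The top view shows the barrel at (268,188) with its two-part bright lip, the lens at (356,239), the spacer at (174,149) and the ring at (141,226). The washer at (221,123) and the black disc at (324,139) are the decoys. I'll go over the ring, barrel and lens with the wrist camera.

```bash
cat >> h.py <<'E'
import json
def yaw_now():
    R=np.array(bot.read_state()["tcp_rot"]); return np.degrees(np.arctan2(R[1,0],R[0,0]))
def plan(*wps,start=None):
    """waypoints (x,y,z,yaw[deg],rows or None); prints rounded tool-axis rows"""
    s=bot.read_state(); p=np.array(s["position"]) if start is None else np.array(start[:3]); y=yaw_now() if start is None else start[3]
    for w in wps:
        t=np.array(w[:3]); dy=w[3]-y
        if start is None: dy=(dy+180)%360-180
        n=max(int(np.ceil(np.linalg.norm(t-p)/.038)),int(np.ceil(abs(dy)/7.0)),1)
        if len(w)>4 and w[4]: n=max(n,w[4])
        n0=n
        for i in range(n):
            k=n-i; d=(t-p)/k; a=np.radians(y)
            X=np.array([np.cos(a),np.sin(a),0]); Y=np.array([np.sin(a),-np.cos(a),0])
            v=np.round(np.array([d@X,d@Y,-d[2]])*1000,1); r=round(-np.radians((w[3]-y+180)%360-180 if start is None else w[3]-y)/k,3)
            print(i+1,{"xyz":v.tolist(),"roll":r})
            p=p+(X*v[0]+Y*v[1])/1000+np.array([0,0,-v[2]/1000]); y=y-np.degrees(r)
        print("->",p.round(4),round(y,2))
E
python3 - <<'E'
from h import *
plan((.4626,.248,.22,180),(.545,-.018,.22,180))
E
```

```text
1 {'xyz': [-30.8, -20.3, 0.2], 'roll': np.float64(-0.034)}
2 {'xyz': [-30.1, -21.4, 0.2], 'roll': np.float64(-0.034)}
3 {'xyz': [-29.3, -22.4, 0.2], 'roll': np.float64(-0.034)}
4 {'xyz': [-28.5, -23.4, 0.2], 'roll': np.float64(-0.034)}
5 {'xyz': [-27.7, -24.3, 0.2], 'roll': np.float64(-0.035)}
6 {'xyz': [-26.9, -25.3, 0.3], 'roll': np.float64(-0.034)}
7 {'xyz': [-26.0, -26.2, 0.2], 'roll': np.float64(-0.035)}
8 {'xyz': [-25.1, -27.1, 0.3], 'roll': np.float64(-0.034)}
9 {'xyz': [-24.1, -27.9, 0.2], 'roll': np.float64(-0.035)}
10 {'xyz': [-23.1, -28.7, 0.3], 'roll': np.float64(-0.034)}
11 {'xyz': [-22.1, -29.6, 0.2], 'roll': np.float64(-0.035)}
-> [0.4626 0.248  0.22  ] 180.01
1 {'xyz': [-10.3, -33.2, 0.0], 'roll': np.float64(0.0)}
2 {'xyz': [-10.3, -33.3, 0.0], 'roll': np.float64(0.0)}
3 {'xyz': [-10.3, -33.2, 0.0], 'roll': np.float64(0.0)}
4 {'xyz': [-10.3, -33.3, 0.0], 'roll': np.float64(0.0)}
5 {'xyz': [-10.3, -33.2, 0.0], 'roll': np.float64(0.0)}
6 {'xyz': [-10.3, -33.3, 0.0], 'roll': np.float64(0.0)}
7 {'xyz': [-10.3, -33.2, 0.0], 'roll': np.float64(0.0)}
8 {'xyz': [-10.3, -33.3, 0.0], 'roll': np.float64(0.0)}
-> [ 0.545 -0.018  0.22 ] 180.01
```

Call:
move_arm(
  increments=[
    {"xyz": [-30.8, -20.3, 0], "roll": -0.034, "grip": 100},
    {"xyz": [-30.1, -21.4, 0], "roll": -0.034, "grip": 100},
    {"xyz": [-29.3, -22.4, 0], "roll": -0.034, "grip": 100},
    {"xyz": [-28.5, -23.4, 0], "roll": -0.034, "grip": 100},
    {"xyz": [-27.7, -24.3, 0], "roll": -0.035, "grip": 100},
  ],
)

```text
time_s: 1.57
position: [0.3366, 0.4283, 0.2227]
tcp_rot: [[-0.979, 0.203, 0.0], [0.203, 0.979, 0.0], [-0.0, 0.0, -1.0]]
force: [0.8, 0.4, 0.0]
opening: 0.996
grasp_force: 0.0
```

Call:
move_arm(
  increments=[
    {"xyz": [-26.9, -25.3, 0], "roll": -0.034, "grip": 100},
    {"xyz": [-26, -26.2, 0], "roll": -0.035, "grip": 100},
    {"xyz": [-25.1, -27.1, 0], "roll": -0.034, "grip": 100},
    {"xyz": [-24.1, -27.9, 0], "roll": -0.035, "grip": 100},
    {"xyz": [-23.1, -28.7, 0], "roll": -0.034, "grip": 100},
  ],
)

```text
time_s: 1.98
position: [0.4424, 0.2768, 0.2228]
tcp_rot: [[-0.999, 0.033, 0.001], [0.033, 0.999, 0.0], [-0.001, 0.0, -1.0]]
force: [0.9, 0.7, 0.0]
opening: 1.0
grasp_force: 0.0
```

Call:
move_arm(
  increments=[
    {"xyz": [-22.1, -29.6, 0], "roll": -0.035, "grip": 100},
    {"xyz": [0, 0, 0], "roll": 0, "grip": 100},
    {"xyz": [0, 0, 0], "roll": 0, "grip": 100},
  ],
)

```text
time_s: 2.23
position: [0.4639, 0.2464, 0.2226]
tcp_rot: [[-1.0, 0.004, 0.0], [0.004, 1.0, 0.0], [-0.0, 0.0, -1.0]]
force: [-0.6, 0.5, -0.4]
opening: 0.997
grasp_force: 0.0
```

```bash
cat >> h.py <<'E'
def ringfit(Q,r,ctr):
    """fit a circle of known radius to the outline of points Q"""
    from scipy.optimize import least_squares
    a=np.arctan2(Q[:,1]-ctr[1],Q[:,0]-ctr[0]); b=((a+np.pi)/(2*np.pi)*72).astype(int); e=[]
    for k in range(73):
        q=Q[b==k]
        if len(q): e.append(q[np.argmax(np.hypot(*(q[:,:2]-ctr).T))][:2])
    e=np.array(e); f=least_squares(lambda c:np.hypot(*(e-c[:2]).T)-c[2],[*ctr,r],loss="soft_l1",f_scale=.001)
    return f.x.round(4)
E
python3 - <<'E'
from h import *
s=bot.read_state();print(s["time_s"],np.round(s["position"],4),yaw_now())
c=cam("wrist");p,d=bot.capture("wrist");save("wring",p);P=cloud(d,c)
np.savez("wring",p=p,d=d,R=c[1],o=c[2])
Q=P[(np.hypot(P[:,0]-.462,P[:,1]-.248)<.05)]
for a,b in((.04,.06),(.012,.03),(.006,.03)):
    q=Q[(Q[:,2]>a)&(Q[:,2]<b)];print(len(q),q.mean(0).round(4),np.median(q[:,2]).round(4),ringfit(q,.028,np.array([.462,.248])))
cv2.imwrite("pics/wring2.png",cv2.resize(p[:,:,::-1],(800,600)))
plan((.545,-.018,.22,180))
E
```

```text
2.2333 [0.4639 0.2464 0.2226] 179.74524395055462
622 [0.4625 0.2481 0.0477] 0.0482 [0.4625 0.2479 0.0248]
343 [0.4553 0.2466 0.0204] 0.0204 [0.4569 0.2471 0.0243]
399 [0.4561 0.2465 0.0189] 0.02 [0.4569 0.247  0.0243]
1 {'xyz': [-10.4, -33.2, 0.3], 'roll': np.float64(-0.0)}
2 {'xyz': [-10.3, -33.2, 0.3], 'roll': np.float64(-0.0)}
3 {'xyz': [-10.4, -33.1, 0.3], 'roll': np.float64(-0.0)}
4 {'xyz': [-10.3, -33.2, 0.3], 'roll': np.float64(-0.0)}
5 {'xyz': [-10.4, -33.1, 0.3], 'roll': np.float64(-0.001)}
6 {'xyz': [-10.3, -33.2, 0.3], 'roll': np.float64(-0.0)}
7 {'xyz': [-10.3, -33.1, 0.4], 'roll': np.float64(-0.001)}
8 {'xyz': [-10.3, -33.2, 0.3], 'roll': np.float64(-0.0)}
-> [ 0.545 -0.018  0.22 ] 179.98
```

View pics/wring2.png

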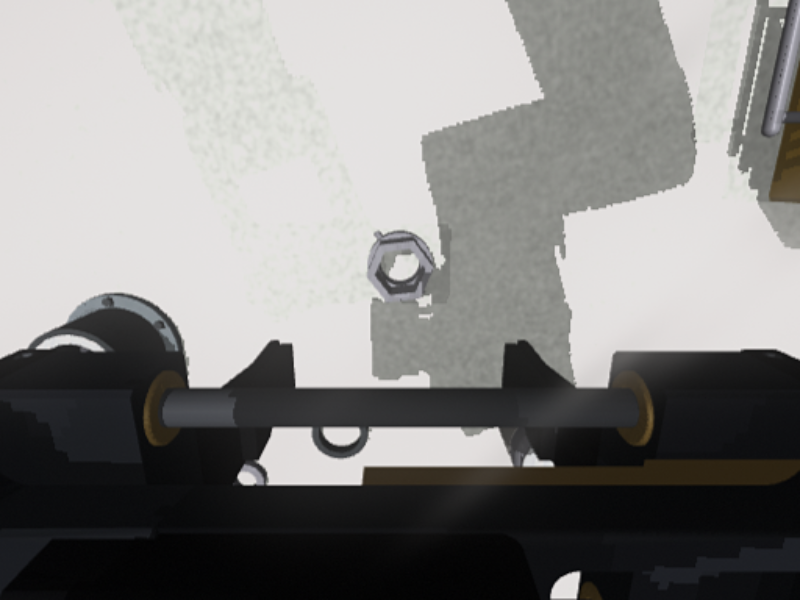

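The wrist view shows the ring at (400,265) with one pin to its upper left at (378,237). I'll go on to the barrel.

Call:
move_arm(
  increments=[
    {"xyz": [-10.4, -33.2, 0], "roll": 0, "grip": 100},
    {"xyz": [-10.4, -33.2, 0], "roll": 0, "grip": 100},
    {"xyz": [-10.4, -33.2, 0], "roll": 0, "grip": 100},
    {"xyz": [-10.4, -33.2, 0], "roll": 0, "grip": 100},
    {"xyz": [-10.4, -33.2, 0], "roll": 0, "grip": 100},
  ],
)

```text
time_s: 2.7
position: [0.5141, 0.0825, 0.2226]
tcp_rot: [[-1.0, -0.003, -0.0], [-0.003, 1.0, 0.001], [0.0, 0.001, -1.0]]
force: [0.7, -0.2, 1.1]
opening: 0.999
grasp_force: 0.0
```

Call:
move_arm(
  increments=[
    {"xyz": [-10.4, -33.2, 0], "roll": 0, "grip": 100},
    {"xyz": [-10.4, -33.2, 0], "roll": 0, "grip": 100},
    {"xyz": [-10.4, -33.2, 0], "roll": 0, "grip": 100},
    {"xyz": [0, 0, 0], "roll": 0, "grip": 100},
    {"xyz": [0, 0, 0], "roll": 0, "grip": 100},
  ],
)

```text
time_s: 3.12
position: [0.5461, -0.0176, 0.2224]
tcp_rot: [[-1.0, 0.001, -0.0], [0.001, 1.0, 0.001], [0.0, 0.001, -1.0]]
force: [-0.2, 0.5, -0.3]
opening: 1.0
grasp_force: 0.0
```

```bash
python3 - <<'E'
from h import *
s=bot.read_state();print(s["time_s"],np.round(s["position"],4),yaw_now())
c=cam("wrist");p,d=bot.capture("wrist");save("wbar",p);P=cloud(d,c)
np.savez("wbar",p=p,d=d,R=c[1],o=c[2])
ctr=np.array([.545,-.018])
q=P[(np.hypot(*(P[:,:2]-ctr).T)<.05)&(P[:,2]>.062)&(P[:,2]<.075)]
f=ringfit(q,.043,ctr);print("barrel",len(q),f,np.median(q[:,2]))
K,R,o=c
# colour along circles on the rim plane: r=31..35 notch or not
z=np.median(q[:,2])
for r in(.0315,.033,.0345,.038,.041):
    th=np.radians(np.arange(0,360,5)); W=np.stack([f[0]+r*np.cos(th),f[1]+r*np.sin(th),np.full(th.shape,z)],1)
    C=(W-o)@R; u=K[0,0]*C[:,0]/C[:,2]+K[0,2]; v=K[1,1]*C[:,1]/C[:,2]+K[1,2]
    ui=np.clip(np.round(u).astype(int),0,511); vi=np.clip(np.round(v).astype(int),0,383)
    print(r,"gray",p[vi,ui].mean(1).astype(int).tolist()); 
    D=d[vi,ui]; print("  dz",((D-C[:,2])*1000).round().astype(int).tolist())
cu=(np.r_[f[:2],z]-o)@R; u0=int(K[0,0]*cu[0]/cu[2]+K[0,2]);v0=int(K[1,1]*cu[1]/cu[2]+K[1,2]);print(u0,v0)
cv2.imwrite("pics/wbarc.png",cv2.resize(p[max(v0-60,0):v0+60,u0-75:u0+75,::-1],(750,600),interpolation=cv2.INTER_CUBIC))
plan((.4344,-.2002,.17,180))
E
```

```text
3.1167 [ 0.5461 -0.0176  0.2224] 179.92677668899822
barrel 1910 [ 0.5459 -0.0177  0.0427] 0.06825444343472609
0.0315 gray [114, 120, 125, 114, 114, 118, 120, 189, 204, 187, 206, 185, 205, 65, 74, 74, 75, 73, 72, 70, 153, 223, 226, 218, 222, 222, 223, 225, 222, 225, 225, 227, 227, 226, 227, 230, 230, 228, 227, 226, 226, 226, 227, 226, 228, 226, 229, 227, 234, 54, 51, 52, 52, 52, 51, 49, 92, 232, 231, 225, 233, 155, 128, 128, 122, 120, 123, 122, 111, 122, 128, 125]
  dz [0, -1, 0, 0, 0, -1, 0, 0, 0, 0, 0, 0, 1, 19, 19, 21, 21, 21, 23, 22, 22, 1, -1, 1, 0, 0, 1, 0, 1, 0, 0, -1, -1, -1, 0, -1, 0, 0, -1, -1, -1, 1, 0, 1, 0, 0, 0, 0, 0, 24, 24, 22, 22, 22, 20, 20, 8, 0, 0, 0, -1, 1, 0, 1, 0, -1, 1, -1, 0, 0, 0, 1]
0.033 gray [123, 122, 119, 122, 118, 118, 115, 157, 208, 208, 209, 210, 187, 65, 76, 77, 76, 74, 76, 73, 126, 222, 223, 219, 220, 219, 221, 225, 222, 224, 223, 224, 225, 225, 225, 225, 225, 225, 225, 225, 224, 225, 225, 224, 225, 225, 225, 225, 227, 109, 53, 52, 52, 51, 53, 50, 92, 228, 225, 223, 225, 234, 124, 125, 129, 126, 122, 121, 123, 125, 124, 127]
  dz [0, 0, 0, 0, 0, 1, 
[... 1624 characters left out ...]
2, 83, 84, 85, 82, 82, 77, 77, 87, 66, 55, 53, 52, 54, 50, 52, 56, 56, 62, 62, 63]
  dz [0, 0, -1, 0, 0, -1, -1, 0, 1, -1, 0, 0, -1, 0, 0, 1, 0, 0, 1, 1, 0, -1, 0, 0, -1, 0, 1, -1, -1, 0, 0, 0, 0, -2, 1, 0, 0, -1, 0, 0, -1, 0, -1, 1, -1, 1, 0, 0, 0, 1, 1, -2, -1, 0, -2, 0, 0, 0, -1, -1, -1, 1, 1, 1, 2, 1, 0, 0, 0, -2, 0, 0]
254 177
1 {'xyz': [18.5, -30.6, 8.7], 'roll': np.float64(0.0)}
2 {'xyz': [18.5, -30.6, 8.7], 'roll': np.float64(0.0)}
3 {'xyz': [18.5, -30.6, 8.7], 'roll': np.float64(0.0)}
4 {'xyz': [18.5, -30.6, 8.7], 'roll': np.float64(0.0)}
5 {'xyz': [18.5, -30.7, 8.7], 'roll': np.float64(0.0)}
6 {'xyz': [18.4, -30.6, 8.8], 'roll': np.float64(0.0)}
-> [ 0.4344 -0.2002  0.17  ] -179.98
```

View pics/wbarc.png

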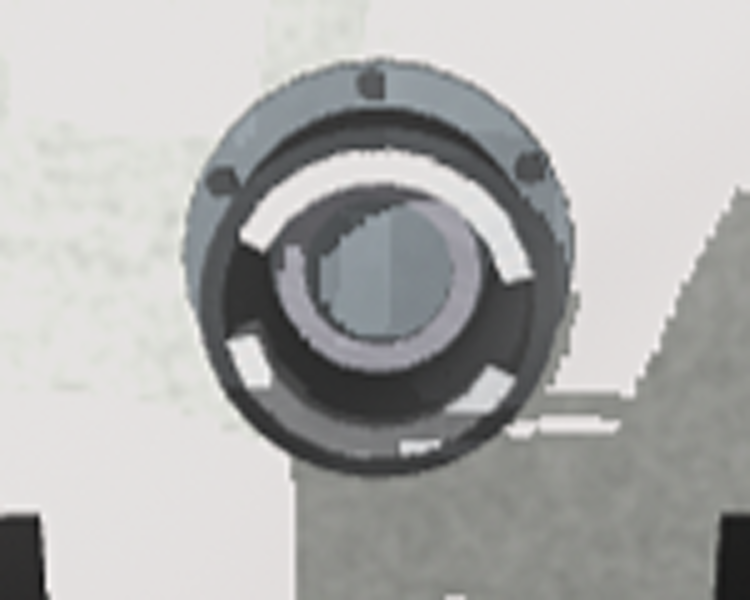

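The notches show as gaps at left and right of the lip, centred at 82° and 262° in world axes. Barrel centre is (0.5457, -0.0177). On to the lens.

Call:
move_arm(
  increments=[
    {"xyz": [18.5, -30.6, 8.7], "roll": 0, "grip": 100},
    {"xyz": [18.5, -30.6, 8.7], "roll": 0, "grip": 100},
    {"xyz": [18.5, -30.6, 8.7], "roll": 0, "grip": 100},
    {"xyz": [18.5, -30.6, 8.7], "roll": 0, "grip": 100},
    {"xyz": [18.5, -30.6, 8.7], "roll": 0, "grip": 100},
  ],
)

```text
time_s: 3.58
position: [0.4524, -0.1689, 0.1789]
tcp_rot: [[-1.0, -0.004, -0.0], [-0.004, 1.0, 0.001], [0.0, 0.001, -1.0]]
force: [0.8, -0.5, -0.1]
opening: 1.0
grasp_force: 0.0
```

Call:
move_arm(
  increments=[
    {"xyz": [18.5, -30.6, 8.7], "roll": 0, "grip": 100},
    {"xyz": [0, 0, 0], "roll": 0, "grip": 100},
    {"xyz": [0, 0, 0], "roll": 0, "grip": 100},
  ],
)

```text
time_s: 3.83
position: [0.434, -0.2002, 0.17]
tcp_rot: [[-1.0, 0.001, -0.001], [0.001, 1.0, 0.002], [0.001, 0.002, -1.0]]
force: [0.7, 0.0, -0.4]
opening: 1.001
grasp_force: 0.0
```

```bash
python3 - <<'E'
from h import *
s=bot.read_state();print(s["time_s"],np.round(s["position"],4),yaw_now())
c=cam("wrist");p,d=bot.capture("wrist");P=cloud(d,c)
for r in bot.trace("lens","wrist")[:2]:
    Q=cloud(d,c,r["mask"]);print("tr",r["conf"],len(Q),Q.mean(0).round(4))
ctr=np.array([.4344,-.2002])
q=P[(np.hypot(*(P[:,:2]-ctr).T)<.04)&(P[:,2]>.007)&(P[:,2]<.018)]
f=ringfit(q,.028,ctr);print("lens",len(q),f,np.median(q[:,2]),((q.max(0)+q.min(0))/2).round(4))
t=P[(np.hypot(*(P[:,:2]-ctr).T)<.07)&(P[:,2]<.005)];print("table",np.median(t[:,2]))
plan((f[0],f[1],.003,180,8))
# ring orientation from saved wring
for n in["wring"]:
    z=np.load("wring.npz");c=(c[0],z["R"],z["o"]);P=cloud(z["d"],c)
    ctr=np.array([.4625,.248]); q=P[(np.hypot(*(P[:,:2]-ctr).T)<.045)&(P[:,2]>.004)&(P[:,2]<.018)]
    rr=np.hypot(*(q[:,:2]-ctr).T); k=q[rr>.0305]; print("pin",len(k),np.degrees(np.arctan2(k[:,1]-ctr[1],k[:,0]-ctr[0])).round().tolist(),(rr[rr>.0305]*1000).round().tolist())
    h=P[(np.hypot(*(P[:,:2]-ctr).T)<.03)&(P[:,2]>.044)&(P[:,2]<.052)][:,:2]-ctr
    best=[]
    for a in range(0,60):
        w=[np.sort(h@np.array([np.cos(t),np.sin(t)]))[-4] for t in np.radians(a+60*np.arange(6))]; best.append((round(float(np.mean(w))*1000,2),a,[round(float(w[i]-w[i+3])/2*1000,1) for i in range(3)]))
    best.sort();print(best[:6])
E
```

```text
3.8333 [ 0.434  -0.2002  0.17  ] 179.92346489782304
tr 0.86 1618 [ 0.4343 -0.2004  0.0116]
lens 1654 [ 0.4351 -0.2002  0.0277] 0.011575869085822782 [ 0.4351 -0.2003  0.0107]
table 0.00031313537180671647
1 {'xyz': [0.0, -0.1, 20.9], 'roll': np.float64(0.0)}
2 {'xyz': [0.0, -0.1, 21.0], 'roll': np.float64(0.0)}
3 {'xyz': [0.0, -0.1, 20.9], 'roll': np.float64(0.0)}
4 {'xyz': [0.0, -0.1, 21.0], 'roll': np.float64(0.0)}
5 {'xyz': [0.0, -0.1, 20.9], 'roll': np.float64(0.001)}
6 {'xyz': [0.1, -0.1, 21.0], 'roll': np.float64(0.0)}
7 {'xyz': [0.0, -0.1, 20.9], 'roll': np.float64(0.001)}
8 {'xyz': [0.1, -0.2, 21.0], 'roll': np.float64(0.0)}
-> [ 0.4351 -0.2002  0.003 ] -180.0
pin 19 [-146.0, -147.0, -143.0, -145.0, -146.0, -148.0, -140.0, -142.0, -143.0, -145.0, -147.0, -140.0, -142.0, -144.0, -138.0, -140.0, 41.0, 40.0, 36.0] [35.0, 34.0, 35.0, 34.0, 33.0, 32.0, 34.0, 34.0, 33.0, 32.0, 31.0, 33.0, 32.0, 31.0, 31.0, 31.0, 34.0, 34.0, 35.0]
[(23.85, 6, [0.1, -0.0, -0.1]), (23.87, 7, [0.2, 0.0, -0.1]), (23.93, 5, [0.1, 0.0, -0.1]), (23.93, 8, [0.2, 0.0, -0.1]), (23.99, 9, [0.1, -0.0, -0.1]), (24.05, 4, [0.1, -0.1, -0.1])]
```

Call:
move_arm(
  increments=[
    {"xyz": [0, 0, 26], "roll": 0, "grip": 100},
    {"xyz": [0, 0, 26], "roll": 0, "grip": 100},
    {"xyz": [0, 0, 26], "roll": 0, "grip": 100},
    {"xyz": [0, 0, 26], "roll": 0, "grip": 100},
    {"xyz": [0, 0, 26], "roll": 0, "grip": 100},
  ],
)

```text
time_s: 4.35
position: [0.4363, -0.1992, 0.0399]
tcp_rot: [[-1.0, -0.004, 0.001], [-0.004, 1.0, -0.001], [-0.001, -0.001, -1.0]]
force: [0.6, -0.7, 0.4]
opening: 0.996
grasp_force: 0.0
```

Call:
move_arm(
  increments=[
    {"xyz": [0, 0, 20], "roll": 0, "grip": 100},
    {"xyz": [0, 0, 10], "roll": 0, "grip": 100},
    {"xyz": [0, 0, 0], "roll": 0, "grip": 100},
    {"xyz": [0, 0, 0], "roll": 0, "grip": 100},
  ],
)

```text
time_s: 4.68
position: [0.4355, -0.2002, 0.0106]
tcp_rot: [[-1.0, -0.002, -0.0], [-0.002, 1.0, 0.0], [0.0, 0.0, -1.0]]
force: [0.3, -0.2, 0.7]
opening: 1.001
grasp_force: 0.0
```

```bash
cat >> h.py <<'E'
def pose(n=6):
    "mean of n readings"
    L=[]
    for i in range(n):
        s=bot.read_state(); L.append([*s["position"],yaw_now()%360,*s["force"],s["opening"],s["grasp_force"]]); bot.capture("top")
    m=np.mean(L,0); print("t",s["time_s"],"pos",m[:3].round(4),"sd",np.std(L,0)[:3].round(4),"yaw",m[3].round(2),"F",m[4:7].round(1),"open",m[7].round(3),m[8].round(1)); return m
E
python3 -c "
from h import *
pose()"
```

```text
t 4.9333 pos [ 0.4358 -0.2011  0.0113] sd [0.0001 0.0005 0.0004] yaw 180.08 F [ 0.2 -0.6  0.1] open 1.0 0.0
```

Call:
move_arm(
  increments=[
    {"xyz": [0, 0, 7], "roll": 0, "grip": 100},
    {"xyz": [0, 0, 0], "roll": 0, "grip": 40},
    {"xyz": [0, 0, 0], "roll": 0, "grip": 40},
    {"xyz": [0, 0, 0], "roll": 0, "grip": 40},
    {"xyz": [0, 0, 0], "roll": 0, "grip": 40},
  ],
)

```text
time_s: 5.4
position: [0.4348, -0.2013, 0.0033]
tcp_rot: [[-1.0, 0.0, -0.0], [0.0, 1.0, 0.0], [0.0, 0.0, -1.0]]
force: [0.4, 0.1, -1.1]
opening: 0.779
grasp_force: 0.0
```

Call:
move_arm(
  increments=[
    {"xyz": [0, 0, 0], "roll": 0, "grip": 40},
    {"xyz": [0, 0, 0], "roll": 0, "grip": 40},
    {"xyz": [0, 0, 0], "roll": 0, "grip": 40},
  ],
)

```text
time_s: 5.65
position: [0.4348, -0.2012, 0.0034]
tcp_rot: [[-1.0, -0.0, -0.0], [-0.0, 1.0, 0.0], [0.0, 0.0, -1.0]]
force: [0.1, -0.6, -0.4]
opening: 0.631
grasp_force: 30.0
```

Call:
move_arm(
  increments=[
    {"xyz": [0, 0, 0], "roll": 0, "grip": 75},
    {"xyz": [0, 0, 0], "roll": 0, "grip": 75},
    {"xyz": [0, 0, 0], "roll": 0.12, "grip": 75},
    {"xyz": [0, 0, 0], "roll": 0.121, "grip": 75},
    {"xyz": [0, 0, 0], "roll": 0.121, "grip": 75},
  ],
)

```text
time_s: 6.07
position: [0.4349, -0.2013, 0.0034]
tcp_rot: [[-0.933, 0.36, 0.0], [0.36, 0.933, -0.0], [-0.0, -0.0, -1.0]]
force: [0.6, -0.5, 0.3]
opening: 0.743
grasp_force: 0.0
```

Call:
move_arm(
  increments=[
    {"xyz": [0, 0, 0], "roll": 0.12, "grip": 75},
    {"xyz": [0, 0, 0], "roll": 0.121, "grip": 75},
    {"xyz": [0, 0, 0], "roll": 0.121, "grip": 75},
    {"xyz": [0, 0, 0], "roll": 0.121, "grip": 75},
    {"xyz": [0, 0, 0], "roll": 0.121, "grip": 75},
  ],
)

```text
time_s: 6.48
position: [0.4349, -0.2013, 0.0034]
tcp_rot: [[-0.564, 0.826, 0.0], [0.826, 0.564, -0.0], [-0.0, 0.0, -1.0]]
force: [0.9, 0.1, -0.2]
opening: 0.75
grasp_force: 0.0
```

Call:
move_arm(
  increments=[
    {"xyz": [0, 0, 0], "roll": 0.121, "grip": 75},
    {"xyz": [0, 0, 0], "roll": 0.121, "grip": 75},
    {"xyz": [0, 0, 0], "roll": 0.121, "grip": 75},
    {"xyz": [0, 0, 0], "roll": 0.121, "grip": 75},
    {"xyz": [0, 0, 0], "roll": 0.121, "grip": 75},
  ],
)

```text
time_s: 6.9
position: [0.4349, -0.2013, 0.0034]
tcp_rot: [[0.006, 1.0, 0.0], [1.0, -0.006, -0.0], [-0.0, 0.0, -1.0]]
force: [0.2, 0.7, -0.1]
opening: 0.749
grasp_force: 0.0
```

Call:
move_arm(
  increments=[
    {"xyz": [0, 0, 0], "roll": 0, "grip": 40},
    {"xyz": [0, 0, 0], "roll": 0, "grip": 40},
    {"xyz": [0, 0, 0], "roll": 0, "grip": 40},
    {"xyz": [0, 0, 0], "roll": 0, "grip": 40},
    {"xyz": [0, 0, 0], "roll": 0, "grip": 40},
  ],
)

```text
time_s: 7.32
position: [0.4349, -0.2013, 0.0034]
tcp_rot: [[-0.001, 1.0, 0.0], [1.0, 0.001, -0.0], [-0.0, 0.0, -1.0]]
force: [-0.2, 0.6, 0.6]
opening: 0.629
grasp_force: 30.0
```

```bash
python3 -c "
from h import *
m=pose(4)
plan((m[0],m[1],.1,90),(.5457,-.0177,.1,90),(.5457,-.0177,.0715,90))"
```

```text
t 7.4667 pos [ 0.4349 -0.2013  0.0034] sd [0. 0. 0.] yaw 90.05 F [ 0.  -0.2 -0.3] open 0.63 30.0
1 {'xyz': [0.0, -0.0, -32.2], 'roll': np.float64(0.0)}
2 {'xyz': [0.0, -0.0, -32.2], 'roll': np.float64(0.0)}
3 {'xyz': [0.0, -0.0, -32.2], 'roll': np.float64(0.0)}
-> [ 0.4349 -0.2013  0.1   ] 90.02
1 {'xyz': [30.6, 18.5, -0.0], 'roll': np.float64(0.0)}
2 {'xyz': [30.6, 18.5, -0.0], 'roll': np.float64(0.0)}
3 {'xyz': [30.6, 18.5, -0.0], 'roll': np.float64(0.0)}
4 {'xyz': [30.6, 18.5, -0.0], 'roll': np.float64(0.0)}
5 {'xyz': [30.6, 18.4, -0.0], 'roll': np.float64(0.0)}
6 {'xyz': [30.5, 18.5, -0.0], 'roll': np.float64(0.0)}
-> [ 0.5457 -0.0177  0.1   ] 90.02
1 {'xyz': [0.0, -0.0, 28.5], 'roll': np.float64(0.0)}
-> [ 0.5457 -0.0177  0.0715] 90.02
```

Call:
move_arm(
  increments=[
    {"xyz": [0, 0, -20], "roll": 0, "grip": 40},
    {"xyz": [0, 0, -38], "roll": 0, "grip": 40},
    {"xyz": [0, 0, -38], "roll": 0, "grip": 40},
    {"xyz": [20, 12, 0], "roll": 0, "grip": 40},
    {"xyz": [33, 20, 0], "roll": 0, "grip": 40},
  ],
)

```text
time_s: 7.93
position: [0.4683, -0.1511, 0.1018]
tcp_rot: [[0.005, 1.0, 0.005], [1.0, -0.005, -0.004], [-0.004, 0.005, -1.0]]
force: [-0.1, -0.5, -0.3]
opening: 0.628
grasp_force: 30.0
```

Call:
move_arm(
  increments=[
    {"xyz": [33, 20, 0], "roll": 0, "grip": 40},
    {"xyz": [33, 20, 0], "roll": 0, "grip": 40},
    {"xyz": [30, 18, 0], "roll": 0, "grip": 40},
    {"xyz": [20, 12.5, 0], "roll": 0, "grip": 40},
    {"xyz": [10, 6, 0], "roll": 0, "grip": 40},
  ],
)

```text
time_s: 8.35
position: [0.5445, -0.0195, 0.0993]
tcp_rot: [[-0.003, 1.0, 0.001], [1.0, 0.003, 0.0], [0.0, 0.001, -1.0]]
force: [-0.0, -1.3, -0.5]
opening: 0.634
grasp_force: 30.0
```

Call:
move_arm(
  increments=[
    {"xyz": [3.6, 2.4, 0], "roll": 0, "grip": 40},
    {"xyz": [0, 0, 12], "roll": 0, "grip": 40},
    {"xyz": [0, 0, 8], "roll": 0, "grip": 40},
    {"xyz": [0, 0, 0], "roll": 0, "grip": 40},
    {"xyz": [0, 0, 0], "roll": 0, "grip": 40},
  ],
)

```text
time_s: 8.77
position: [0.5445, -0.0196, 0.0786]
tcp_rot: [[0.002, 1.0, -0.003], [1.0, -0.002, 0.0], [0.0, -0.003, -1.0]]
force: [0.0, -0.3, -0.4]
opening: 0.633
grasp_force: 30.0
```

```bash
python3 -c "
from h import *
m=pose(6)
c=cam('wrist');p,d=bot.capture('wrist');save('wdrop',p)
ct=cam('top');pt,dt=bot.capture('top');P=cloud(dt,ct)
q=P[(np.hypot(*(P[:,:2]-[.4349,-.2013]).T)<.05)&(P[:,2]>.006)];print(len(q))
cv2.imwrite('pics/wdrop2.png',cv2.resize(p[:,:,::-1],(640,480)))
"
```

```text
t 9.0167 pos [ 0.5454 -0.0194  0.0794] sd [0.0005 0.0001 0.0004] yaw 89.93 F [-0.1 -0.  -0.5] open 0.633 30.0
0
```

View pics/wdrop2.png

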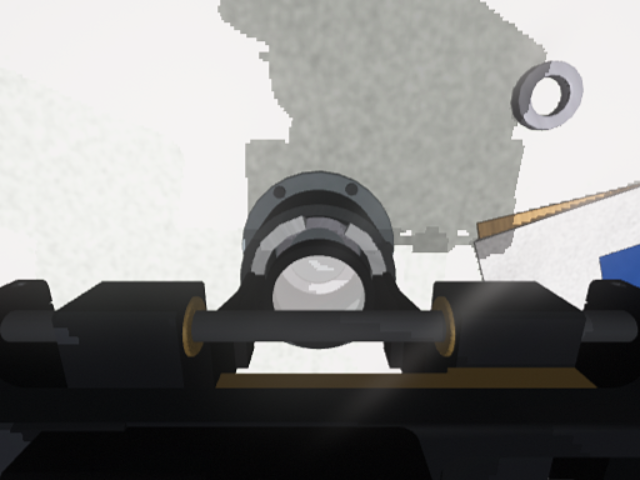

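The lens is held level over the barrel mouth, with lens and foot both centred near x = 319 px. I'll lower it and check the alignment from depth.

Call:
move_arm(
  increments=[
    {"xyz": [0, 0, 5], "roll": 0, "grip": 40},
    {"xyz": [0, 0, 2.5], "roll": 0, "grip": 40},
    {"xyz": [0, 0, 0], "roll": 0, "grip": 40},
    {"xyz": [0, 0, 0], "roll": 0, "grip": 40},
    {"xyz": [0, 0, 0], "roll": 0, "grip": 40},
  ],
)

```text
time_s: 9.58
position: [0.5457, -0.0186, 0.0717]
tcp_rot: [[-0.0, 1.0, -0.0], [1.0, 0.0, 0.0], [0.0, -0.0, -1.0]]
force: [-0.7, -0.1, -1.2]
opening: 0.631
grasp_force: 30.0
```

```bash
python3 -c "
from h import *
from scipy.optimize import least_squares
m=pose(6)
c=cam('wrist');print(c[2]);p,d=bot.capture('wrist');P=cloud(d,c);np.savez('drop',p=p,d=d,R=c[1],o=c[2])
def arc(P,z0,z1,r,ctr):
    q=P[(P[:,2]>z0)&(P[:,2]<z1)]; a=np.degrees(np.arctan2(*(q[:,:2]-ctr).T[::-1])); b=(a//5).astype(int); rr=np.hypot(*(q[:,:2]-ctr).T); e=[]
    q=q[rr<r*1.15]; b=b[rr<r*1.15]; rr=rr[rr<r*1.15]
    for k in set(b):
        s=b==k
        if s.sum()>2 and rr[s].max()>r*.85: e.append(q[s][np.argmax(rr[s])][:2])
    e=np.array(e); f=least_squares(lambda x:np.hypot(*(e-x).T)-r,ctr,loss='soft_l1',f_scale=.0007)
    print(len(e),f.x.round(4),(np.abs(f.fun)).mean().round(5)); return f.x
for i in range(1):
  arc(P,.062,.072,.043,np.array([.5458,-.0185]))
  arc(P,.077,.09,.028,np.array([.5458,-.0185]))
  arc(P,.004,.016,.055,np.array([.5458,-.0185]))
pt=cam('top');_,dt=bot.capture('top');
"
```

```text
t 9.8333 pos [ 0.5458 -0.0186  0.0718] sd [0.     0.     0.0001] yaw 90.0 F [ 0.   0.2 -0.8] open 0.631 30.0
[0.54676153 0.05652013 0.2345567 ]
52 [ 0.5464 -0.0172] 0.00016
55 [ 0.5468 -0.0177] 0.00038
38 [ 0.5464 -0.0175] 0.00029
```

Call:
move_arm(
  increments=[
    {"xyz": [0.4, -0.3, 1], "roll": 0, "grip": 40},
    {"xyz": [0, 0, 0], "roll": 0, "grip": 40},
    {"xyz": [0, 0, 0], "roll": 0, "grip": 85},
    {"xyz": [0, 0, 0], "roll": 0, "grip": 85},
    {"xyz": [0, 0, 0], "roll": 0, "grip": 85},
  ],
)

```text
time_s: 10.4
position: [0.5456, -0.0183, 0.0709]
tcp_rot: [[0.0, 1.0, 0.0], [1.0, -0.0, -0.0], [-0.0, 0.0, -1.0]]
force: [0.2, -0.8, -0.1]
opening: 0.773
grasp_force: 0.0
```

Call:
move_arm(
  increments=[
    {"xyz": [0, 0, -15], "roll": 0, "grip": 100},
    {"xyz": [0, 0, -30], "roll": 0, "grip": 100},
    {"xyz": [0, 0, -35], "roll": 0, "grip": 100},
    {"xyz": [0, 0, -20], "roll": 0, "grip": 100},
    {"xyz": [0, 0, 0], "roll": 0, "grip": 100},
  ],
)

```text
time_s: 10.82
position: [0.5487, -0.0189, 0.1756]
tcp_rot: [[-0.0, 1.0, 0.01], [1.0, 0.0, -0.002], [-0.002, 0.01, -1.0]]
force: [0.7, -0.2, 0.3]
opening: 0.993
grasp_force: 0.0
```

```bash
python3 -c "
from h import *
c=cam('wrist');p,d=bot.capture('wrist');P=cloud(d,c)
q=P[(np.hypot(*(P[:,:2]-[.5463,-.0175]).T)<.028)];z=q[:,2];print(np.histogram(z,np.arange(0,.08,.004)))
k=q[(z>.02)&(z<.05)];A=np.c_[k[:,:2]-[.546,-.0175],np.ones(len(k))];print(np.linalg.lstsq(A,k[:,2],rcond=None)[0].round(4))
ct=cam('top');pt,dt=bot.capture('top');T=cloud(dt,ct);q=T[(np.hypot(*(T[:,:2]-[.5454,-.0177]).T)<.022)];print('top',np.percentile(q[:,2],[5,25,50,75,95]).round(4))
cv2.imwrite('pics/lensin.png',cv2.resize(p[100:300,150:360,::-1],(630,600)))
m=pose(2)
plan((.6367,.1855,.12,90))
"
```

```text
(array([   0,    0,    8,    0,    0,    1,    5,    4,  376, 1418,    0,
          0,    0,    0,    0,    0,    0,    0,    0]), array([0.   , 0.004, 0.008, 0.012, 0.016, 0.02 , 0.024, 0.028, 0.032,
       0.036, 0.04 , 0.044, 0.048, 0.052, 0.056, 0.06 , 0.064, 0.068,
       0.072, 0.076]))
[-0.0018 -0.0076  0.0366]
top [0.511  0.5139 0.5153 0.5164 0.5174]
t 10.9667 pos [ 0.5453 -0.0182  0.1711] sd [0.0005 0.0001 0.0006] yaw 90.0 F [-0.3 -0.5 -0.3] open 0.997 0.0
1 {'xyz': [29.1, 13.2, 7.1], 'roll': np.float64(-0.0)}
2 {'xyz': [29.1, 13.2, 7.1], 'roll': np.float64(-0.0)}
3 {'xyz': [29.1, 13.2, 7.1], 'roll': np.float64(-0.0)}
4 {'xyz': [29.1, 13.2, 7.1], 'roll': np.float64(-0.0)}
5 {'xyz': [29.0, 13.2, 7.1], 'roll': np.float64(-0.0)}
6 {'xyz': [29.1, 13.1, 7.2], 'roll': np.float64(-0.0)}
7 {'xyz': [29.0, 13.2, 7.1], 'roll': np.float64(-0.0)}
-> [0.6367 0.1855 0.12  ] 90.0
```

View pics/lensin.png

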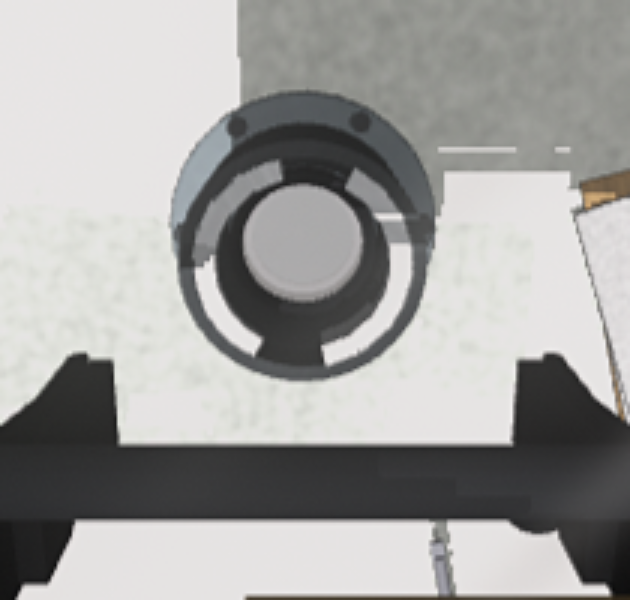

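The lens is seated, with a flat top at about 36.6 mm and centred in the bore. Next is the spacer, with the same two-way centring grip.

Call:
move_arm(
  increments=[
    {"xyz": [20, 9, 0], "roll": 0, "grip": 100},
    {"xyz": [34, 15.2, 0], "roll": 0, "grip": 100},
    {"xyz": [34, 15.2, 10], "roll": 0, "grip": 100},
    {"xyz": [34, 15.2, 10], "roll": 0, "grip": 100},
    {"xyz": [34, 15.2, 10], "roll": 0, "grip": 100},
  ],
)

```text
time_s: 11.43
position: [0.6146, 0.1391, 0.1385]
tcp_rot: [[0.001, 1.0, -0.003], [1.0, -0.001, -0.0], [-0.0, -0.003, -1.0]]
force: [0.4, -0.4, 1.1]
opening: 1.001
grasp_force: 0.0
```

Call:
move_arm(
  increments=[
    {"xyz": [30, 13.2, 10], "roll": 0, "grip": 100},
    {"xyz": [12, 5.5, 20], "roll": 0, "grip": 100},
    {"xyz": [5.8, 3, 28], "roll": 0, "grip": 100},
    {"xyz": [0, 0, 28], "roll": 0, "grip": 100},
    {"xyz": [0, 0, 22], "roll": 0, "grip": 100},
  ],
)

```text
time_s: 11.85
position: [0.6345, 0.1862, 0.0285]
tcp_rot: [[-0.001, 1.0, -0.006], [1.0, 0.001, -0.001], [-0.001, -0.006, -1.0]]
force: [-0.9, 0.2, -0.1]
opening: 1.001
grasp_force: 0.0
```

Call:
move_arm(
  increments=[
    {"xyz": [0, 0, 15], "roll": 0, "grip": 100},
    {"xyz": [0, 0, 7], "roll": 0, "grip": 100},
    {"xyz": [0, 0, 0], "roll": 0, "grip": 100},
    {"xyz": [0, 0, 0], "roll": 0, "grip": 100},
  ],
)

```text
time_s: 12.18
position: [0.6364, 0.1854, 0.0099]
tcp_rot: [[0.0, 1.0, -0.002], [1.0, -0.0, -0.0], [-0.0, -0.002, -1.0]]
force: [-0.4, -0.2, -0.0]
opening: 0.996
grasp_force: 0.0
```

```bash
python3 -c "
from h import *
c=cam('wrist');p,d=bot.capture('wrist');P=cloud(d,c)
q=P[(np.hypot(*(P[:,:2]-[.637,.1855]).T)<.035)&(P[:,2]>.008)&(P[:,2]<.016)];print(len(q),((q.max(0)+q.min(0))/2).round(4),np.ptp(q,0))
m=pose(4)"
```

```text
1800 [0.6374 0.1956 0.0113] [0.05598418 0.03963123 0.00652494]
t 12.3833 pos [0.6377 0.1855 0.0118] sd [0.0003 0.     0.0005] yaw 89.99 F [-0.2 -0.3  0.2] open 1.0 0.0
```

Call:
move_arm(
  increments=[
    {"xyz": [0, 0, 5], "roll": 0, "grip": 90},
    {"xyz": [0, 0, 2.4], "roll": 0, "grip": 40},
    {"xyz": [0, 0, 0], "roll": 0, "grip": 40},
    {"xyz": [0, 0, 0], "roll": 0, "grip": 40},
    {"xyz": [0, 0, 0], "roll": 0, "grip": 40},
  ],
)

```text
time_s: 12.85
position: [0.6369, 0.1855, 0.0034]
tcp_rot: [[-0.0, 1.0, -0.0], [1.0, 0.0, -0.0], [-0.0, -0.0, -1.0]]
force: [-0.9, -0.3, 0.1]
opening: 0.711
grasp_force: 0.0
```

Call:
move_arm(
  increments=[
    {"xyz": [0, 0, 0], "roll": 0, "grip": 40},
    {"xyz": [0, 0, 0], "roll": 0, "grip": 40},
    {"xyz": [0, 0, 0], "roll": 0, "grip": 40},
    {"xyz": [0, 0, 0], "roll": 0, "grip": 40},
  ],
)

```text
time_s: 13.18
position: [0.637, 0.1856, 0.0035]
tcp_rot: [[0.0, 1.0, 0.0], [1.0, -0.0, 0.0], [0.0, 0.0, -1.0]]
force: [-0.5, 0.9, 0.1]
opening: 0.624
grasp_force: 30.0
```

Call:
move_arm(
  increments=[
    {"xyz": [0, 0, 0], "roll": 0, "grip": 75},
    {"xyz": [0, 0, 0], "roll": 0, "grip": 75},
    {"xyz": [0, 0, 0], "roll": -0.12, "grip": 75},
    {"xyz": [0, 0, 0], "roll": -0.121, "grip": 75},
    {"xyz": [0, 0, 0], "roll": -0.121, "grip": 75},
  ],
)

```text
time_s: 13.6
position: [0.637, 0.1855, 0.0035]
tcp_rot: [[-0.36, 0.933, 0.0], [0.933, 0.36, -0.0], [-0.0, 0.0, -1.0]]
force: [-0.4, 0.6, 0.5]
opening: 0.748
grasp_force: 0.0
```

Call:
move_arm(
  increments=[
    {"xyz": [0, 0, 0], "roll": -0.12, "grip": 75},
    {"xyz": [0, 0, 0], "roll": -0.121, "grip": 75},
    {"xyz": [0, 0, 0], "roll": -0.121, "grip": 75},
    {"xyz": [0, 0, 0], "roll": -0.121, "grip": 75},
    {"xyz": [0, 0, 0], "roll": -0.121, "grip": 75},
  ],
)

```text
time_s: 14.02
position: [0.637, 0.1856, 0.0035]
tcp_rot: [[-0.826, 0.564, 0.0], [0.564, 0.826, -0.0], [-0.0, 0.0, -1.0]]
force: [0.3, -0.8, 0.6]
opening: 0.75
grasp_force: 0.0
```

Call:
move_arm(
  increments=[
    {"xyz": [0, 0, 0], "roll": -0.121, "grip": 75},
    {"xyz": [0, 0, 0], "roll": -0.121, "grip": 75},
    {"xyz": [0, 0, 0], "roll": -0.121, "grip": 75},
    {"xyz": [0, 0, 0], "roll": -0.121, "grip": 75},
    {"xyz": [0, 0, 0], "roll": -0.121, "grip": 75},
  ],
)

```text
time_s: 14.43
position: [0.637, 0.1856, 0.0035]
tcp_rot: [[-1.0, -0.006, 0.0], [-0.006, 1.0, 0.0], [-0.0, 0.0, -1.0]]
force: [-0.3, 0.1, 0.4]
opening: 0.746
grasp_force: 0.0
```

Call:
move_arm(
  increments=[
    {"xyz": [0, 0, 0], "roll": 0, "grip": 40},
    {"xyz": [0, 0, 0], "roll": 0, "grip": 40},
    {"xyz": [0, 0, 0], "roll": 0, "grip": 40},
    {"xyz": [0, 0, 0], "roll": 0, "grip": 40},
    {"xyz": [0, 0, 0], "roll": 0, "grip": 40},
  ],
)

```text
time_s: 14.85
position: [0.637, 0.1856, 0.0035]
tcp_rot: [[-1.0, 0.001, 0.0], [0.001, 1.0, 0.0], [-0.0, 0.0, -1.0]]
force: [-0.1, 0.6, 0.1]
opening: 0.624
grasp_force: 30.0
```

```bash
python3 -c "
from h import *
m=pose(4)
print((np.array([.5455,-.0183])-m[:2])*1000)"
```

```text
t 15.0 pos [0.637  0.1856 0.0035] sd [0. 0. 0.] yaw 179.96 F [0.1 0.1 0.3] open 0.625 30.0
[ -91.47342001 -203.86886973]
```

Call:
move_arm(
  increments=[
    {"xyz": [0, 0, -20], "roll": 0, "grip": 40},
    {"xyz": [0, 0, -38], "roll": 0, "grip": 40},
    {"xyz": [0, 0, -38], "roll": 0, "grip": 40},
    {"xyz": [9, -20, 0], "roll": 0, "grip": 40},
    {"xyz": [15, -34, 0], "roll": 0, "grip": 40},
  ],
)

```text
time_s: 15.47
position: [0.617, 0.1339, 0.103]
tcp_rot: [[-1.0, -0.004, 0.011], [-0.004, 1.0, 0.001], [-0.011, 0.001, -1.0]]
force: [0.9, -1.2, -1.2]
opening: 0.623
grasp_force: 30.0
```

Call:
move_arm(
  increments=[
    {"xyz": [15, -34, 0], "roll": 0, "grip": 40},
    {"xyz": [15, -34, 0], "roll": 0, "grip": 40},
    {"xyz": [15, -34, 0], "roll": 0, "grip": 40},
    {"xyz": [13, -28, 0], "roll": 0, "grip": 40},
    {"xyz": [7, -14, 0], "roll": 0, "grip": 40},
  ],
)

```text
time_s: 15.88
position: [0.5461, -0.0153, 0.0995]
tcp_rot: [[-1.0, 0.002, -0.002], [0.002, 1.0, -0.001], [0.002, -0.001, -1.0]]
force: [-0.4, 0.1, -0.5]
opening: 0.627
grasp_force: 30.0
```

Call:
move_arm(
  increments=[
    {"xyz": [2.5, -5.9, 6], "roll": 0, "grip": 40},
    {"xyz": [0, 0, 10], "roll": 0, "grip": 40},
    {"xyz": [0, 0, 7], "roll": 0, "grip": 40},
    {"xyz": [0, 0, 3], "roll": 0, "grip": 40},
    {"xyz": [0, 0, 1], "roll": 0, "grip": 40},
  ],
)

```text
time_s: 16.3
position: [0.5452, -0.017, 0.071]
tcp_rot: [[-1.0, -0.002, -0.002], [-0.002, 1.0, 0.001], [0.002, 0.001, -1.0]]
force: [0.1, 0.0, -0.5]
opening: 0.624
grasp_force: 30.0
```

Call:
move_arm(
  increments=[
    {"xyz": [0, 0, 0], "roll": 0, "grip": 40},
    {"xyz": [0, 0, 0], "roll": 0, "grip": 40},
    {"xyz": [0, 0, 0], "roll": 0, "grip": 40},
    {"xyz": [0, 0, 0], "roll": 0, "grip": 40},
  ],
)

```text
time_s: 16.63
position: [0.5458, -0.0181, 0.0727]
tcp_rot: [[-1.0, -0.001, 0.001], [-0.001, 1.0, -0.0], [-0.001, -0.0, -1.0]]
force: [-0.5, -0.0, -0.9]
opening: 0.626
grasp_force: 30.0
```

```bash
cat >> h.py <<'E'
def arc(P,z0,z1,r,ctr):
    from scipy.optimize import least_squares
    q=P[(P[:,2]>z0)&(P[:,2]<z1)]; rr=np.hypot(*(q[:,:2]-ctr).T); q=q[rr<r*1.15]; rr=rr[rr<r*1.15]
    b=(np.degrees(np.arctan2(*(q[:,:2]-ctr).T[::-1]))//5).astype(int); e=[]
    for k in set(b):
        s=b==k
        if s.sum()>2 and rr[s].max()>r*.85: e.append(q[s][np.argmax(rr[s])][:2])
    e=np.array(e); f=least_squares(lambda x:np.hypot(*(e-x).T)-r,ctr,loss='soft_l1',f_scale=.0007)
    print(len(e),f.x.round(4),(np.abs(f.fun)).mean().round(5)); return f.x
E
python3 -c "
from h import *
m=pose(4)
c=cam('wrist');p,d=bot.capture('wrist');P=cloud(d,c)
C=np.array([.546,-.018])
arc(P,.062,.072,.043,C); arc(P,.077,.09,.028,C); arc(P,.004,.016,.055,C)"
```

```text
t 16.7833 pos [ 0.5458 -0.0182  0.0727] sd [0.0001 0.0001 0.    ] yaw 180.03 F [ 0.  -0.  -0.4] open 0.625 30.0
53 [ 0.5461 -0.0175] 0.00013
54 [ 0.5461 -0.0179] 0.00036
38 [ 0.5464 -0.0176] 0.00024
```

Call:
move_arm(
  increments=[
    {"xyz": [0.2, 0.1, 1.7], "roll": 0, "grip": 40},
    {"xyz": [0, 0, 0], "roll": 0, "grip": 40},
    {"xyz": [0, 0, 0], "roll": 0, "grip": 85},
    {"xyz": [0, 0, 0], "roll": 0, "grip": 85},
    {"xyz": [0, 0, 0], "roll": 0, "grip": 85},
  ],
)

```text
time_s: 17.3
position: [0.5454, -0.0183, 0.0708]
tcp_rot: [[-1.0, -0.0, 0.0], [-0.0, 1.0, -0.0], [-0.0, -0.0, -1.0]]
force: [0.3, 0.0, -0.8]
opening: 0.769
grasp_force: 0.0
```

Call:
move_arm(
  increments=[
    {"xyz": [0, 0, -15], "roll": 0, "grip": 100},
    {"xyz": [0, 0, -30], "roll": 0, "grip": 100},
    {"xyz": [0, 0, -35], "roll": 0, "grip": 100},
    {"xyz": [0, 0, -20], "roll": 0, "grip": 100},
    {"xyz": [0, 0, 0], "roll": 0, "grip": 100},
  ],
)

```text
time_s: 17.72
position: [0.5485, -0.0189, 0.1754]
tcp_rot: [[-1.0, -0.0, 0.01], [-0.0, 1.0, -0.002], [-0.01, -0.002, -1.0]]
force: [1.4, -0.1, 0.7]
opening: 0.989
grasp_force: 0.0
```

```bash
python3 -c "
from h import *
m=pose(3)
c=cam('wrist');p,d=bot.capture('wrist');P=cloud(d,c)
q=P[(np.hypot(*(P[:,:2]-[.5463,-.0175]).T)<.0285)];z=q[:,2];h=np.histogram(z,np.arange(0,.08,.004))[0];print(h)
k=q[(z>.045)&(z<.053)];A=np.c_[k[:,:2]-[.546,-.0175],np.ones(len(k))];print(len(k),np.linalg.lstsq(A,k[:,2],rcond=None)[0].round(4),((k.max(0)+k.min(0))/2).round(4),np.ptp(k,0).round(4))
"
```

```text
t 17.8167 pos [ 0.5471 -0.0186  0.1734] sd [0.0012 0.0003 0.0016] yaw 180.02 F [ 0.5 -0.   0.4] open 0.994 0.0
[  0   0   1   0   0   0   0   0 321 705  47  61 862   1   0   0   0   0
   0]
907 [-0.0059 -0.002   0.0493] [ 0.5465 -0.0178  0.0487] [0.0541 0.0554 0.0072]
```

The spacer lies flat on the lens, top at about 49 mm. Next is the ring.

Call:
move_arm(
  increments=[
    {"xyz": [6, 20, 0], "roll": 0, "grip": 100},
    {"xyz": [11, 35, 0], "roll": 0, "grip": 100},
    {"xyz": [11, 35, 0], "roll": 0, "grip": 100},
    {"xyz": [11, 35, 0], "roll": 0, "grip": 100},
    {"xyz": [11, 35, 0], "roll": 0, "grip": 100},
  ],
)

```text
time_s: 18.33
position: [0.4934, 0.1428, 0.1689]
tcp_rot: [[-1.0, 0.001, -0.004], [0.001, 1.0, -0.0], [0.004, -0.0, -1.0]]
force: [1.2, -0.0, -0.8]
opening: 0.997
grasp_force: 0.0
```

Call:
move_arm(
  increments=[
    {"xyz": [11, 35, 0], "roll": 0, "grip": 100},
    {"xyz": [11, 35, 0], "roll": 0, "grip": 100},
    {"xyz": [8.4, 25, 0], "roll": 0, "grip": 100},
    {"xyz": [3, 10.3, 10], "roll": 0.1, "grip": 100},
    {"xyz": [0, 0, 25], "roll": 0.11, "grip": 100},
  ],
)

```text
time_s: 18.75
position: [0.462, 0.2502, 0.1363]
tcp_rot: [[-0.978, 0.209, 0.004], [0.209, 0.978, 0.002], [-0.003, 0.003, -1.0]]
force: [0.8, -0.4, 0.4]
opening: 0.999
grasp_force: 0.0
```

Call:
move_arm(
  increments=[
    {"xyz": [0, 0, 32], "roll": 0.1, "grip": 100},
    {"xyz": [0, 0, 32], "roll": 0.1, "grip": 100},
    {"xyz": [0, 0, 25], "roll": 0, "grip": 100},
    {"xyz": [0, 0, 13], "roll": 0, "grip": 100},
    {"xyz": [0, 0, 5], "roll": 0, "grip": 90},
  ],
)

```text
time_s: 19.17
position: [0.4588, 0.2461, 0.0249]
tcp_rot: [[-0.917, 0.398, -0.008], [0.398, 0.917, -0.002], [0.006, -0.005, -1.0]]
force: [-0.0, -0.0, 0.3]
opening: 0.974
grasp_force: 0.0
```

Call:
move_arm(
  increments=[
    {"xyz": [0, 0, 0], "roll": 0, "grip": 80},
    {"xyz": [0, 0, 0], "roll": 0, "grip": 80},
    {"xyz": [0, 0, 0], "roll": 0, "grip": 80},
  ],
)

```text
time_s: 19.42
position: [0.4623, 0.2471, 0.0293]
tcp_rot: [[-0.917, 0.398, 0.001], [0.398, 0.917, 0.0], [-0.001, 0.001, -1.0]]
force: [-0.3, 0.6, 0.1]
opening: 0.828
grasp_force: 0.0
```

```bash
python3 -c "
from h import *
m=pose(4)
c=cam('wrist');p,d=bot.capture('wrist');P=cloud(d,c)
k=P[(np.hypot(*(P[:,:2]-[.4625,.248]).T)<.032)&(P[:,2]>.044)&(P[:,2]<.053)];print(len(k),k.mean(0).round(4),((k.max(0)+k.min(0))/2).round(4),np.ptp(k,0).round(4))
"
```

```text
t 19.5667 pos [0.4625 0.2472 0.0296] sd [0.0001 0.     0.0002] yaw 156.52 F [-0.   0.4  0.2] open 0.816 0.0
1911 [0.4565 0.2511 0.0481] [0.4629 0.2509 0.0472] [0.0512 0.0496 0.0063]
```

Call:
move_arm(
  increments=[
    {"xyz": [0, 0, 5], "roll": 0, "grip": 80},
    {"xyz": [0, 0, 0], "roll": 0, "grip": 30},
    {"xyz": [0, 0, 0], "roll": 0, "grip": 30},
    {"xyz": [0, 0, 0], "roll": 0, "grip": 30},
    {"xyz": [0, 0, 0], "roll": 0, "grip": 30},
  ],
)

```text
time_s: 20.08
position: [0.4618, 0.247, 0.0237]
tcp_rot: [[-0.917, 0.398, -0.0], [0.398, 0.917, -0.0], [0.0, -0.0, -1.0]]
force: [-0.2, 0.9, -0.1]
opening: 0.579
grasp_force: 0.0
```

Call:
move_arm(
  increments=[
    {"xyz": [0, 0, 0], "roll": 0, "grip": 30},
    {"xyz": [0, 0, 0], "roll": 0, "grip": 30},
    {"xyz": [0, 0, 0], "roll": 0, "grip": 30},
    {"xyz": [0, 0, 0], "roll": 0, "grip": 30},
  ],
)

```text
time_s: 20.42
position: [0.4619, 0.2471, 0.0237]
tcp_rot: [[-0.917, 0.398, 0.0], [0.398, 0.917, 0.0], [-0.0, 0.0, -1.0]]
force: [0.9, 0.5, -0.6]
opening: 0.55
grasp_force: 30.0
```

Call:
move_arm(
  increments=[
    {"xyz": [0, 0, 0], "roll": 0, "grip": 76},
    {"xyz": [0, 0, 0], "roll": 0, "grip": 76},
    {"xyz": [0, 0, 0], "roll": 0, "grip": 76},
    {"xyz": [0, 0, 0], "roll": 0, "grip": 76},
    {"xyz": [0, 0, 0], "roll": 0.117, "grip": 76},
  ],
)

```text
time_s: 20.83
position: [0.4618, 0.2469, 0.0238]
tcp_rot: [[-0.864, 0.504, -0.0], [0.504, 0.864, -0.0], [-0.0, -0.0, -1.0]]
force: [-0.4, -0.4, -0.1]
opening: 0.741
grasp_force: 0.0
```

Call:
move_arm(
  increments=[
    {"xyz": [0, 0, 0], "roll": 0.116, "grip": 76},
    {"xyz": [0, 0, 0], "roll": 0.117, "grip": 76},
    {"xyz": [0, 0, 0], "roll": 0.116, "grip": 76},
    {"xyz": [0, 0, 0], "roll": 0.116, "grip": 76},
    {"xyz": [0, 0, 0], "roll": 0.117, "grip": 76},
  ],
)

```text
time_s: 21.25
position: [0.4618, 0.247, 0.0238]
tcp_rot: [[-0.441, 0.898, -0.0], [0.898, 0.441, -0.0], [-0.0, -0.0, -1.0]]
force: [-0.2, 0.2, 0.1]
opening: 0.762
grasp_force: 0.0
```

Call:
move_arm(
  increments=[
    {"xyz": [0, 0, 0], "roll": 0.116, "grip": 76},
    {"xyz": [0, 0, 0], "roll": 0.116, "grip": 76},
    {"xyz": [0, 0, 0], "roll": 0.116, "grip": 76},
    {"xyz": [0, 0, 0], "roll": 0, "grip": 76},
    {"xyz": [0, 0, 0], "roll": 0, "grip": 30},
  ],
)

```text
time_s: 21.67
position: [0.4618, 0.247, 0.0237]
tcp_rot: [[-0.117, 0.993, -0.0], [0.993, 0.117, -0.0], [-0.0, -0.0, -1.0]]
force: [0.6, 0.4, -0.6]
opening: 0.736
grasp_force: 0.0
```

Call:
move_arm(
  increments=[
    {"xyz": [0, 0, 0], "roll": 0, "grip": 30},
    {"xyz": [0, 0, 0], "roll": 0, "grip": 30},
    {"xyz": [0, 0, 0], "roll": 0, "grip": 30},
    {"xyz": [0, 0, 0], "roll": 0, "grip": 30},
    {"xyz": [0, 0, 0], "roll": 0, "grip": 30},
  ],
)

```text
time_s: 22.08
position: [0.4619, 0.247, 0.0238]
tcp_rot: [[-0.114, 0.993, 0.0], [0.993, 0.114, -0.0], [-0.0, 0.0, -1.0]]
force: [0.1, -0.2, -0.8]
opening: 0.547
grasp_force: 30.0
```

```bash
python3 -c "
from h import *
m=pose(4)
plan((m[0],m[1],.14,m[3]),(.5455,-.0182,.14,142,10))"
```

```text
t 22.2333 pos [0.4619 0.247  0.0238] sd [0. 0. 0.] yaw 96.55 F [ 0.2 -0.2 -0.2] open 0.549 30.0
1 {'xyz': [-0.0, -0.0, -29.1], 'roll': np.float64(-0.0)}
2 {'xyz': [-0.0, -0.0, -29.0], 'roll': np.float64(-0.0)}
3 {'xyz': [-0.0, -0.0, -29.1], 'roll': np.float64(-0.0)}
4 {'xyz': [-0.0, -0.0, -29.0], 'roll': np.float64(-0.0)}
-> [0.4619 0.247  0.14  ] 96.54
1 {'xyz': [-27.3, 5.3, -0.0], 'roll': np.float64(-0.079)}
2 {'xyz': [-27.6, 3.1, -0.0], 'roll': np.float64(-0.079)}
3 {'xyz': [-27.8, 0.9, -0.0], 'roll': np.float64(-0.079)}
4 {'xyz': [-27.8, -1.3, -0.0], 'roll': np.float64(-0.079)}
5 {'xyz': [-27.6, -3.5, -0.0], 'roll': np.float64(-0.08)}
6 {'xyz': [-27.2, -5.6, -0.0], 'roll': np.float64(-0.079)}
7 {'xyz': [-26.7, -7.8, -0.0], 'roll': np.float64(-0.08)}
8 {'xyz': [-26.0, -9.9, -0.0], 'roll': np.float64(-0.079)}
9 {'xyz': [-25.1, -11.9, -0.0], 'roll': np.float64(-0.08)}
10 {'xyz': [-24.2, -13.9, -0.0], 'roll': np.float64(-0.079)}
-> [ 0.5455 -0.0183  0.14  ] 141.98
```

Call:
move_arm(
  increments=[
    {"xyz": [0, 0, -20], "roll": 0, "grip": 30},
    {"xyz": [0, 0, -35], "roll": 0, "grip": 30},
    {"xyz": [0, 0, -35], "roll": 0, "grip": 30},
    {"xyz": [0, 0, -26.2], "roll": 0, "grip": 30},
    {"xyz": [-27.3, 5.3, 0], "roll": -0.079, "grip": 30},
  ],
)

```text
time_s: 22.7
position: [0.4724, 0.2242, 0.145]
tcp_rot: [[-0.197, 0.98, 0.01], [0.98, 0.197, 0.004], [0.002, 0.01, -1.0]]
force: [1.6, -0.2, -1.3]
opening: 0.551
grasp_force: 30.0
```

Call:
move_arm(
  increments=[
    {"xyz": [-27.6, 3.1, 0], "roll": -0.079, "grip": 30},
    {"xyz": [-27.8, 0.9, 0], "roll": -0.079, "grip": 30},
    {"xyz": [-27.8, -1.3, 0], "roll": -0.079, "grip": 30},
    {"xyz": [-27.6, -3.5, 0], "roll": -0.08, "grip": 30},
    {"xyz": [-27.2, -5.6, 0], "roll": -0.079, "grip": 30},
  ],
)

```text
time_s: 23.12
position: [0.5116, 0.0867, 0.1398]
tcp_rot: [[-0.559, 0.829, -0.001], [0.829, 0.559, 0.0], [0.001, -0.001, -1.0]]
force: [0.1, -0.4, -1.3]
opening: 0.55
grasp_force: 30.0
```

Call:
move_arm(
  increments=[
    {"xyz": [-26.7, -7.8, 0], "roll": -0.08, "grip": 30},
    {"xyz": [-26, -9.9, 0], "roll": -0.079, "grip": 30},
    {"xyz": [-25.1, -11.9, 0], "roll": -0.08, "grip": 30},
    {"xyz": [-16.2, -9.3, 0], "roll": -0.04, "grip": 30},
    {"xyz": [-8, -4.6, 10], "roll": -0.039, "grip": 30},
  ],
)

```text
time_s: 23.53
position: [0.5481, -0.0212, 0.1312]
tcp_rot: [[-0.788, 0.616, 0.005], [0.616, 0.788, -0.002], [-0.005, 0.002, -1.0]]
force: [0.9, -0.4, -1.6]
opening: 0.549
grasp_force: 30.0
```

Call:
move_arm(
  increments=[
    {"xyz": [0, 0, 15], "roll": 0, "grip": 30},
    {"xyz": [0, 0, 8], "roll": 0, "grip": 30},
    {"xyz": [0, 0, 2], "roll": 0, "grip": 30},
    {"xyz": [0, 0, 0], "roll": 0, "grip": 30},
    {"xyz": [0, 0, 0], "roll": 0, "grip": 30},
  ],
)

```text
time_s: 23.95
position: [0.5456, -0.0176, 0.105]
tcp_rot: [[-0.788, 0.616, -0.0], [0.616, 0.788, 0.0], [0.0, -0.0, -1.0]]
force: [-0.2, 0.1, -0.8]
opening: 0.551
grasp_force: 30.0
```

Call:
move_arm(
  increments=[
    {"xyz": [0, 0, 0], "roll": 0, "grip": 30},
    {"xyz": [0, 0, 0], "roll": 0, "grip": 30},
    {"xyz": [0, 0, 0], "roll": 0, "grip": 30},
  ],
)

```text
time_s: 24.2
position: [0.5461, -0.0179, 0.1055]
tcp_rot: [[-0.788, 0.616, 0.001], [0.616, 0.788, -0.0], [-0.001, 0.0, -1.0]]
force: [1.0, 0.2, -1.2]
opening: 0.552
grasp_force: 30.0
```

```bash
python3 -c "
from h import *
m=pose(4)
c=cam('wrist');p,d=bot.capture('wrist');P=cloud(d,c)
C=np.array([.546,-.018])
arc(P,.062,.072,.043,C); arc(P,.004,.016,.055,C)
q=P[np.hypot(*(P[:,:2]-C).T)<.06];print(np.histogram(q[:,2],np.arange(.06,.16,.004)))
cv2.imwrite('pics/wr3.png',cv2.resize(p[110:300,140:370,::-1],(726,600),interpolation=cv2.INTER_CUBIC))
"
```

```text
t 24.35 pos [ 0.546  -0.018   0.1054] sd [0.0001 0.0001 0.0001] yaw 141.99 F [ 0.5  0.1 -1. ] open 0.552 30.0
41 [ 0.5462 -0.0173] 0.00013
39 [ 0.5463 -0.0176] 0.00029
(array([  56,  730, 1712,    0,    0,   68,  172,  223,  269,  190,  671,
        209,  235,  228,  260,  327,  408, 2229,  156,  148,  179,  120,
         48,  510]), array([0.06 , 0.064, 0.068, 0.072, 0.076, 0.08 , 0.084, 0.088, 0.092,
       0.096, 0.1  , 0.104, 0.108, 0.112, 0.116, 0.12 , 0.124, 0.128,
       0.132, 0.136, 0.14 , 0.144, 0.148, 0.152, 0.156]))
```

View pics/wr3.png

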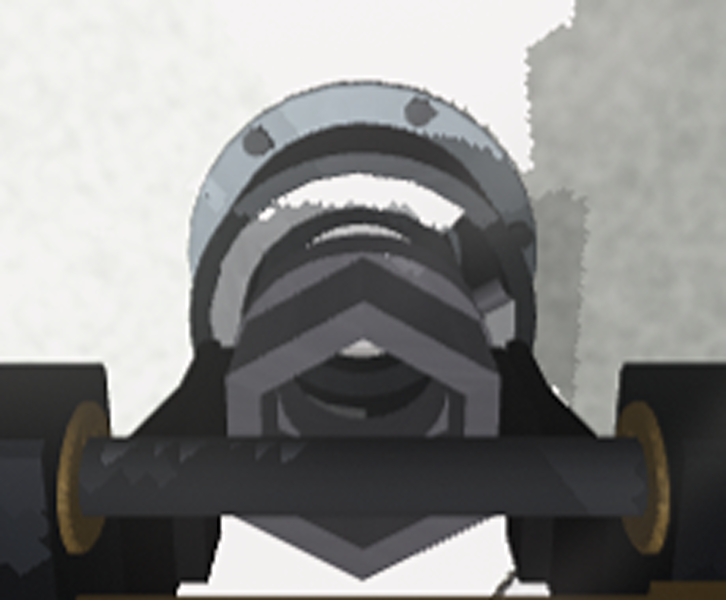

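The pin on the right (490,290) sits right over the notch (490,240). I'll check its angle numerically and begin lowering.

Call:
move_arm(
  increments=[
    {"xyz": [0.3, -0.3, 5], "roll": 0, "grip": 30},
    {"xyz": [0, 0, 3], "roll": 0, "grip": 30},
    {"xyz": [0, 0, 1], "roll": 0, "grip": 30},
    {"xyz": [0, 0, 0], "roll": 0, "grip": 30},
    {"xyz": [0, 0, 0], "roll": 0, "grip": 30},
  ],
)

```text
time_s: 24.87
position: [0.5452, -0.0182, 0.0957]
tcp_rot: [[-0.788, 0.616, -0.001], [0.616, 0.788, 0.0], [0.0, -0.0, -1.0]]
force: [0.7, -0.2, -0.9]
opening: 0.547
grasp_force: 30.0
```

```bash
python3 -c "
from h import *
m=pose(3)
c=cam('wrist');p,d=bot.capture('wrist');P=cloud(d,c)
C=np.array([.546,-.0175]); zb=m[2]-.0238
rr=np.hypot(*(P[:,:2]-C).T);k=P[(rr>.0305)&(rr<.037)&(P[:,2]>zb+.006)&(P[:,2]<zb+.014)]
a=np.degrees(np.arctan2(*(k[:,:2]-C).T[::-1]));print(len(k),np.sort(a).round(0).tolist()[::4],np.median(a))
n=P[(rr>.032)&(rr<.035)&(P[:,2]<.060)&(P[:,2]>.04)];a=np.degrees(np.arctan2(*(n[:,:2]-C).T[::-1]));print('notch',len(n),np.sort(a).round(0).tolist()[::10])
"
```

```text
t 24.9667 pos [ 0.5453 -0.0182  0.0958] sd [0.0001 0.     0.0001] yaw 141.97 F [-0.  -0.2 -0.9] open 0.547 30.0
47 [78.0, 78.0, 80.0, 82.0, 83.0, 84.0, 84.0, 85.0, 85.0, 86.0, 87.0, 87.0] 84.08462764787434
notch 84 [-125.0, 47.0, 68.0, 72.0, 76.0, 80.0, 83.0, 87.0, 92.0]
```

Call:
move_arm(
  increments=[
    {"xyz": [0, 0, 3], "roll": 0, "grip": 30},
    {"xyz": [0, 0, 3], "roll": 0, "grip": 30},
    {"xyz": [0, 0, 2], "roll": 0, "grip": 30},
    {"xyz": [0, 0, 0], "roll": 0, "grip": 30},
  ],
)

```text
time_s: 25.4
position: [0.5449, -0.0181, 0.0873]
tcp_rot: [[-0.788, 0.616, -0.001], [0.616, 0.788, 0.0], [0.001, -0.001, -1.0]]
force: [-0.0, 1.1, -1.5]
opening: 0.548
grasp_force: 30.0
```

Call:
move_arm(
  increments=[
    {"xyz": [0, 0, 3], "roll": 0, "grip": 30},
    {"xyz": [0, 0, 3], "roll": 0, "grip": 30},
    {"xyz": [0, 0, 2], "roll": 0, "grip": 30},
    {"xyz": [0, 0, 0], "roll": 0, "grip": 30},
    {"xyz": [0, 0, 0], "roll": 0, "grip": 30},
  ],
)

```text
time_s: 25.82
position: [0.5452, -0.0182, 0.0797]
tcp_rot: [[-0.788, 0.616, -0.0], [0.616, 0.788, 0.0], [0.0, -0.0, -1.0]]
force: [0.3, 0.1, -2.0]
opening: 0.548
grasp_force: 30.0
```

```bash
python3 -c "
from h import *
m=pose(3);print(bot.read_state()['moment'])
"
```

```text
t 25.9167 pos [ 0.5453 -0.0182  0.0799] sd [0.0001 0.     0.0001] yaw 141.97 F [ 0.1 -0.  -1.6] open 0.55 30.0
[ 0.00568245 -0.06400844 -0.04373598]
```

Call:
move_arm(
  increments=[
    {"xyz": [0, 0, 3], "roll": 0, "grip": 30},
    {"xyz": [0, 0, 2], "roll": 0, "grip": 30},
    {"xyz": [0, 0, 1.2], "roll": 0, "grip": 30},
    {"xyz": [0, 0, 0], "roll": 0, "grip": 30},
    {"xyz": [0, 0, 0], "roll": 0, "grip": 30},
  ],
)

```text
time_s: 26.38
position: [0.5452, -0.0182, 0.0736]
tcp_rot: [[-0.788, 0.616, -0.0], [0.616, 0.788, 0.0], [0.0, -0.0, -1.0]]
force: [0.1, 0.3, -1.6]
opening: 0.55
grasp_force: 30.0
```

Call:
move_arm(
  increments=[
    {"xyz": [0, 0, 0], "roll": 0, "grip": 75},
    {"xyz": [0, 0, 0], "roll": 0, "grip": 75},
    {"xyz": [0, 0, 0], "roll": 0, "grip": 75},
    {"xyz": [0, 0, 0], "roll": 0, "grip": 75},
    {"xyz": [0, 0, 0], "roll": 0, "grip": 75},
  ],
)

```text
time_s: 26.8
position: [0.5455, -0.0182, 0.0739]
tcp_rot: [[-0.788, 0.616, 0.0], [0.616, 0.788, -0.0], [-0.0, 0.0, -1.0]]
force: [-0.7, 0.1, -0.2]
opening: 0.742
grasp_force: 0.0
```

```bash
python3 -c "
from h import *
m=pose(3)
c=cam('wrist');p,d=bot.capture('wrist');P=cloud(d,c)
q=P[(np.hypot(*(P[:,:2]-[.546,-.0175]).T)<.03)&(P[:,2]>.085)&(P[:,2]<.11)];k=q[abs(q[:,2]-np.percentile(q[:,2],90))<.004];A=np.c_[k[:,:2]-[.546,-.0175],np.ones(len(k))];print(len(k),np.linalg.lstsq(A,k[:,2],rcond=None)[0].round(4))
cv2.imwrite('pics/set.png',cv2.resize(p[110:300,140:370,::-1],(726,600),interpolation=cv2.INTER_CUBIC))
"
```

```text
t 26.9 pos [ 0.5454 -0.0182  0.0739] sd [0. 0. 0.] yaw 141.97 F [-0.6 -0.1 -0.2] open 0.742 0.0
2157 [ 0.0007 -0.0003  0.0972]
```

View pics/set.png

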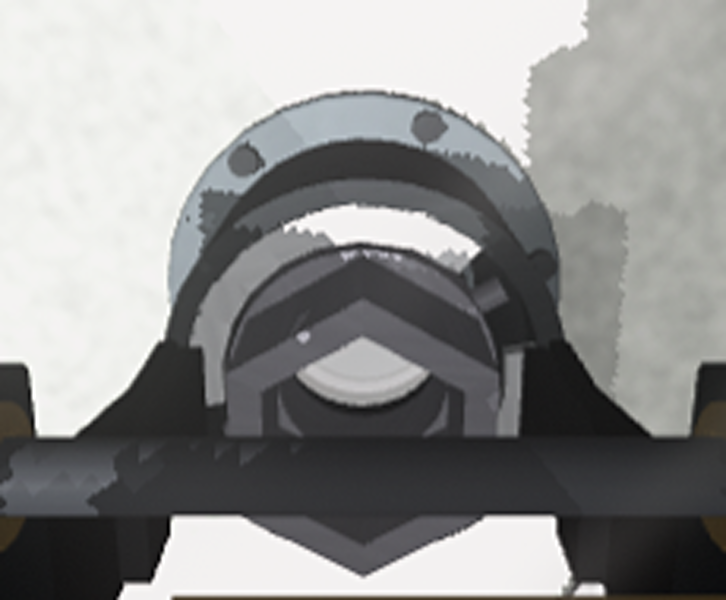

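The ring stands level in the mouth, top at 97.2 mm, with a pin down in the notch at (490,285), and it is released. Now I regrip it and turn it clockwise.

Call:
move_arm(
  increments=[
    {"xyz": [0, 0, 0], "roll": 0, "grip": 30},
    {"xyz": [0, 0, 0], "roll": 0, "grip": 30},
    {"xyz": [0, 0, 0], "roll": 0, "grip": 30},
    {"xyz": [0, 0, 0], "roll": 0, "grip": 30},
    {"xyz": [0, 0, 0], "roll": 0, "grip": 30},
  ],
)

```text
time_s: 27.42
position: [0.5454, -0.0182, 0.0737]
tcp_rot: [[-0.788, 0.616, 0.0], [0.616, 0.788, -0.0], [-0.0, 0.0, -1.0]]
force: [0.4, -0.6, 0.8]
opening: 0.547
grasp_force: 30.0
```

Call:
move_arm(
  increments=[
    {"xyz": [0, 0, 0], "roll": 0, "grip": 30},
    {"xyz": [0, 0, 0], "roll": 0.06, "grip": 30},
    {"xyz": [0, 0, 0], "roll": 0.1, "grip": 30},
    {"xyz": [0, 0, 0], "roll": 0.1, "grip": 30},
    {"xyz": [0, 0, 0], "roll": 0.1, "grip": 30},
  ],
)

```text
time_s: 27.83
position: [0.5453, -0.0182, 0.0737]
tcp_rot: [[-0.516, 0.857, -0.0], [0.857, 0.516, 0.0], [0.0, -0.0, -1.0]]
force: [0.2, -0.5, -0.5]
opening: 0.553
grasp_force: 30.0
```

Call:
move_arm(
  increments=[
    {"xyz": [0, 0, 0], "roll": 0.1, "grip": 30},
    {"xyz": [0, 0, 0], "roll": 0.1, "grip": 30},
    {"xyz": [0, 0, 0], "roll": 0.1, "grip": 30},
    {"xyz": [0, 0, 0], "roll": 0.1, "grip": 30},
    {"xyz": [0, 0, 0], "roll": 0.1, "grip": 30},
  ],
)

```text
time_s: 28.25
position: [0.5453, -0.0182, 0.0737]
tcp_rot: [[-0.042, 0.999, -0.0], [0.999, 0.042, -0.0], [-0.0, -0.0, -1.0]]
force: [0.4, -0.0, -0.4]
opening: 0.549
grasp_force: 30.0
```

```bash
python3 -c "
from h import *
m=pose(3);print(bot.read_state()['moment'],bot.read_state()['joint_positions'])
"
```

```text
t 28.35 pos [ 0.5453 -0.0182  0.0737] sd [0. 0. 0.] yaw 92.45 F [ 0.1  0.4 -0.3] open 0.55 30.0
[-0.08933866  0.06626544 -0.09053267] [-1.36501686e+01  3.68678232e+01  1.00483343e+02  1.67181876e-04
  4.26499425e+01 -1.64783177e+01]
```

Call:
move_arm(
  increments=[
    {"xyz": [0, 0, 0], "roll": 0.08, "grip": 30},
    {"xyz": [0, 0, 0.1], "roll": 0.08, "grip": 30},
    {"xyz": [0, 0, 0.2], "roll": 0.08, "grip": 30},
    {"xyz": [0, 0, 0.2], "roll": 0.08, "grip": 30},
    {"xyz": [0, 0, 0.2], "roll": 0.08, "grip": 30},
  ],
)

```text
time_s: 28.82
position: [0.5453, -0.0182, 0.073]
tcp_rot: [[0.347, 0.938, -0.0], [0.938, -0.347, -0.0], [-0.0, -0.0, -1.0]]
force: [-0.3, 0.5, 0.2]
opening: 0.553
grasp_force: 30.0
```

Call:
move_arm(
  increments=[
    {"xyz": [0, 0, 0.2], "roll": 0.08, "grip": 30},
    {"xyz": [0, 0, 0.2], "roll": 0.08, "grip": 30},
    {"xyz": [0, 0, 0.2], "roll": 0.08, "grip": 30},
    {"xyz": [0, 0, 0.2], "roll": 0.08, "grip": 30},
    {"xyz": [0, 0, 0.2], "roll": 0.08, "grip": 30},
  ],
)

```text
time_s: 29.23
position: [0.5454, -0.0182, 0.0721]
tcp_rot: [[0.684, 0.729, 0.0], [0.729, -0.684, -0.0], [-0.0, 0.0, -1.0]]
force: [0.4, -0.3, -0.3]
opening: 0.55
grasp_force: 30.0
```

```bash
python3 -c "
from h import *
m=pose(3);print(bot.read_state()['moment'])
"
```

```text
t 29.3333 pos [ 0.5454 -0.0182  0.0721] sd [0. 0. 0.] yaw 46.81 F [ 0.4 -0.3  0.3] open 0.548 30.0
[-0.06665883  0.12838282 -0.06744641]
```

Call:
move_arm(
  increments=[
    {"xyz": [0, 0, 0.2], "roll": 0.05, "grip": 30},
    {"xyz": [0, 0, 0.1], "roll": 0.05, "grip": 30},
    {"xyz": [0, 0, 0.1], "roll": 0.05, "grip": 30},
    {"xyz": [0, 0, 0.1], "roll": 0.05, "grip": 30},
    {"xyz": [0, 0, 0.1], "roll": 0.05, "grip": 30},
  ],
)

```text
time_s: 29.8
position: [0.5455, -0.0182, 0.0715]
tcp_rot: [[0.842, 0.539, 0.0], [0.539, -0.842, -0.0], [0.0, 0.0, -1.0]]
force: [0.5, 1.0, 1.1]
opening: 0.55
grasp_force: 30.0
```

```bash
python3 -c "
from h import *
m=pose(3);print(bot.read_state()['moment'])
"
```

```text
t 29.9 pos [ 0.5455 -0.0182  0.0715] sd [0. 0. 0.] yaw 32.61 F [0.4 0.4 0.6] open 0.548 30.0
[-0.07390875  0.14847868 -0.14683013]
```

Call:
move_arm(
  increments=[
    {"xyz": [0, 0, 0], "roll": 0.03, "grip": 30},
    {"xyz": [0, 0, 0], "roll": 0.03, "grip": 30},
    {"xyz": [0, 0, 0], "roll": 0.02, "grip": 30},
  ],
)

```text
time_s: 30.2
position: [0.5455, -0.0181, 0.0713]
tcp_rot: [[0.882, 0.471, 0.0], [0.471, -0.882, -0.0], [0.0, 0.0, -1.0]]
force: [1.0, 1.5, -0.7]
opening: 0.548
grasp_force: 30.0
```

```bash
python3 -c "
from h import *
m=pose(3);print(bot.read_state()['moment'])
"
```

```text
t 30.3 pos [ 0.5455 -0.0181  0.0713] sd [0. 0. 0.] yaw 28.07 F [ 1.3  1.1 -1.6] open 0.549 30.0
[ 0.07276678 -0.08094423  0.3514381 ]
```

Call:
move_arm(
  increments=[
    {"xyz": [0, 0, 0], "roll": 0.02, "grip": 30},
    {"xyz": [0, 0, 0], "roll": 0.02, "grip": 30},
    {"xyz": [0, 0, 0], "roll": 0, "grip": 30},
  ],
)

```text
time_s: 30.6
position: [0.5452, -0.0183, 0.0714]
tcp_rot: [[0.9, 0.436, -0.0], [0.436, -0.9, -0.001], [-0.001, 0.001, -1.0]]
force: [1.0, 0.4, -2.2]
opening: 0.549
grasp_force: 30.5
```

```bash
python3 -c "
from h import *
m=pose(3);print(bot.read_state()['moment'])
"
```

```text
t 30.7 pos [ 0.5452 -0.0183  0.0714] sd [0. 0. 0.] yaw 25.84 F [ 1.2  0.8 -2.3] open 0.55 30.5
[ 0.07083667 -0.0077399   1.4319557 ]
```

The moment jumps to 1.4 N m, so the ring is against its stop. I'll relax the twist, release and check.

Call:
move_arm(
  increments=[
    {"xyz": [0, 0, 0], "roll": -0.03, "grip": 30},
    {"xyz": [0, 0, 0], "roll": 0, "grip": 75},
    {"xyz": [0, 0, 0], "roll": 0, "grip": 75},
    {"xyz": [0, 0, 0], "roll": 0, "grip": 85},
    {"xyz": [0, 0, 0], "roll": 0, "grip": 95},
  ],
)

```text
time_s: 31.17
position: [0.5453, -0.0183, 0.0716]
tcp_rot: [[0.889, 0.458, -0.0], [0.458, -0.889, 0.0], [0.0, -0.0, -1.0]]
force: [0.3, -0.2, 0.7]
opening: 0.771
grasp_force: 0.0
```

Call:
move_arm(
  increments=[
    {"xyz": [0, 0, -10], "roll": 0, "grip": 100},
    {"xyz": [0, 0, -25], "roll": 0, "grip": 100},
    {"xyz": [0, 0, -35], "roll": 0, "grip": 100},
    {"xyz": [0, 0, -25], "roll": 0, "grip": 100},
    {"xyz": [0, 0, -10], "roll": 0, "grip": 100},
  ],
)

```text
time_s: 31.58
position: [0.5476, -0.0186, 0.1808]
tcp_rot: [[0.888, 0.459, 0.007], [0.459, -0.888, -0.002], [0.006, 0.005, -1.0]]
force: [0.2, 0.1, -0.3]
opening: 0.993
grasp_force: 0.0
```

Call:
move_arm(
  increments=[
    {"xyz": [0, 0, 0], "roll": 0, "grip": 100},
    {"xyz": [0, 0, 0], "roll": 0, "grip": 100},
    {"xyz": [0, 0, 0], "roll": 0, "grip": 100},
    {"xyz": [0, 0, 0], "roll": 0, "grip": 100},
  ],
)

```text
time_s: 31.92
position: [0.544, -0.0179, 0.1747]
tcp_rot: [[0.888, 0.46, -0.004], [0.46, -0.888, 0.001], [-0.003, -0.003, -1.0]]
force: [-0.4, -0.3, 0.1]
opening: 0.998
grasp_force: 0.0
```

```bash
python3 -c "
from h import *
m=pose(3)
c=cam('wrist');p,d=bot.capture('wrist');P=cloud(d,c)
q=P[(np.hypot(*(P[:,:2]-[.546,-.0175]).T)<.03)&(P[:,2]>.088)&(P[:,2]<.105)];A=np.c_[q[:,:2]-[.546,-.0175],np.ones(len(q))];print(len(q),np.linalg.lstsq(A,q[:,2],rcond=None)[0].round(4),np.median(q[:,2]))
C=q[:,:2].min(0)/2+q[:,:2].max(0)/2;h=q[:,:2]-C;best=[]
for a in range(0,60):
    w=[np.sort(h@np.array([np.cos(t),np.sin(t)]))[-6] for t in np.radians(a+60*np.arange(6))]; best.append((round(float(np.mean(w))*1000,2),a))
print(C,sorted(best)[:4])
r=np.hypot(*(P[:,:2]-[.546,-.0175]).T);k=P[(r<.045)&(r>.037)];print('rim',np.median(k[k[:,2]>.06,2]))
"
```

```text
t 32.0167 pos [ 0.5442 -0.018   0.1748] sd [0.0002 0.     0.0001] yaw 27.36 F [ 0.5  0.1 -0.1] open 0.999 0.0
1150 [0.0005 0.0037 0.0943] 0.0947509025982776
[ 0.54675568 -0.01693299] [(23.9, 58), (23.91, 59), (23.99, 57), (24.03, 0)]
rim 0.28026749675137935
```

```bash
python3 -c "
from h import *
print(bot.hand_in())"
```

```text
the job is handed in; nothing more can be done
None
```

The loupe is assembled and handed in at about 32 s: lens and spacer are flat in the barrel, and the ring is screwed against its stop and released, its underside measured at 46.5 mm; the judge's verdict was not shown.

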